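# Clamp the bath brush by its handle for combing out

### The arm

A 7-joint arm with a two-finger parallel gripper is mounted at the origin on the work surface. World frame = base frame: x ahead of the robot, y to its left, z up, the work surface at z = 0. Lengths are in mm, angles in rad, forces in N, time in s.
With the tool pointing down it reaches from about 400 to 875 mm from the base axis. Payload 4.4 kg.
Tool frame: the origin (TCP) lies at the very end of the fingers, on their centre line; the grasp point (between the pads) lies 19 mm behind it; z points along the fingers, y is the line along which they close (so a half turn about z gives the same grasp; the last joint's range is limited). The gripper opens to 85 mm and grips with 20 to 120 N. Pads are 22 mm wide; open, the fingers measure 114 mm over their backs; the gripper's body (76 mm by 85 mm) begins 54 mm behind the grasp point. The pads swing forward as they close: fully open they stand 13 mm farther back than shut.
Start: joints at [-1.256, 0.628, 0.038, 1.517, -0.027, 0.996, -0.02], TCP at [241.558, 603.463, 196.813] pointing down, gripper open.
Joint ranges: [-3.06, 3.06], [-0.37, 2.12], [-1.25, 1.32], [0.18, 2.47], [-1.1, 4.24], [0.23, 1.98], [-2.94, 2.94]. Speed limits (rad/s): [2.57, 2.57, 3.14, 3.14, 3.14, 3.14, 3.14].

### API

Orientations are given as [roll, pitch, yaw] about the fixed x, y, z axes, in that order (R = Rz(yaw) Ry(pitch) Rx(roll)).
In Python, from cell import ctrl gives the robot as it stands.
- The arm moves only by the tool step_arm, never from a script. Its argument "series" is a list that holds one entry, the list of rows, each a list of 7 numbers: the turn, a rotation vector about the tool's x, y, z as a fraction of full scale, then the shift along the tool's x, y, z as a fraction of full scale, then the closure, from 0 (fully open) to 1 (shut). In form: [[[ax, ay, az, tx, ty, tz, gripper], ...]]. A call has 1 to 12 rows; each row shifts and turns the commanded pose from where the row before left it, along the tool's axes as they then stand; what a row does not reach is not made up. Full scale, the value 1, is 150 mm for a shift and 45 degrees for a turn. A row lasts 1/10 s, in which the tool goes at most 50 mm and 8.59 degrees, less where a joint would pass 70% of its speed; a pose out of reach is approached as far as the arm can. A call with a number of a shift or a turn outside -1 to 1 is refused whole. A call with a gripper value outside its range is refused whole. The fingers move at their own pace and stop on an object; the grip force is fixed at half the most. Time passes only in rows, so rows that do not move let the fingers close. It gives the time, the measured TCP pose, the force, the opening and the grip force at its end, in the units of the state.
- ctrl.read_state(): the state, without advancing time (a new reading comes with each control period).
- ctrl.get_image(name): name is "scene" or "top" or "wrist"; returns a dict with "img" (420x560x3 uint8, red, green, blue), "fx", "fy", "cx", "cy" (pixels), "R" (3x3) and "t" (3): a world point X has camera coordinates R X + t. Camera axes: x right, y down, z forward; pixel columns grow to the right and rows downward; lengths in mm; the calibration is good to about 2 mm. The wrist camera is an equidistant fisheye: a pixel r from the principal point sees the ray r / f radians off the axis. A picture is of the moment at which its call begins. There is no depth.
- ctrl.finish_job(): hands the job in; it is judged then, once.
Trained networks look in a picture, given as the dict that the camera call returned (one of the last four; its "shot" number tells which), for a name from the list of things; names that differ only in an ending like _2 or _b are one class to them, and where a whole thing is asked for, a point or a joint stands for the part that bears it (a point fixed in the world has none). Each returns a list of dicts, best first, with "score" (0 to 1); they miss things now and then, are a little off and sometimes report something else, mostly with a low value. They report only what shows in the picture. A call takes as long as a camera call. They do not tell look-alikes from the thing itself.
- ctrl.recognise(picture, thing): "centre" ([column, row] in pixels, amid what is visible of it).
The state is a dict: "clock": time; "qpos": joint angles; "qd": joint speeds; "tau": joint torques, N m; "eef_pos": TCP position; "tool_rot": TCP orientation; "force": force on the tool from outside, world axes, zero at the start; "torque": the same for the moment, N m; "width": finger opening in mm; "gripper_force": force on a finger pad.
Only numpy, scipy, OpenCV 4.12 (cv2) and the standard library are available. Lean on these libraries where they do the work, as an engineer would, in place of code of your own. Each camera call takes 0.05 s, during which the arm holds its last target. There are 200 camera calls.

### The job

Pull the blue bath brush out from under the dispenser by its handle, lay it down on the free bench and let go, then take it afresh and lay it flat on the bench with its handle squarely under the foot of the clamp that stands empty, and let go. Turn that clamp's knob clockwise until its foot just touches the handle, then add a quarter turn, no more than about a third, and let go. Leave the clamp that already holds a comb untouched and do not disturb the other things on the bench.

Things in the scene. Friction and masses are not known exactly. Their poses are not given: they have to be found in the camera images.
- brush: blue bath brush, firm, 0.16 kg, flat with bristles up. Handle: bar 24 mm wide, 18 mm thick, 140 mm from the neck along +x. Head: 56 mm wide, 90 mm from the neck along -x, rim 18 mm thick, bristle field 44 mm wide, 30 mm high. Origin: underside at the neck; x along the handle to its end, z up. At the start head and neck lie under the dispenser, out of reach from above.
- dispenser: steel push dispenser, housing 110 mm deep (x), 100 mm wide, from 75 to 245 mm above the bench, fixed to an upright spruce board 180 mm wide whose front is 65 mm behind (+x of) the origin; its push plate reaches 70 mm in front of the origin, down to 90 mm above the bench. Origin on the bench under the middle of the housing; -x is its front.
- clamp_a: one of two like blue screw clamps bolted to the bench; one stands empty, the other holds a small comb. Column 70 mm behind the screw axis; bridge 44 mm wide, 60 to 82 mm above the bench, reaching 22 mm in front of the axis. Open in front and on both sides; the bench is the lower jaw. Origin on the bench under the screw axis, z up; -x is the open front, +x points to the column.
- clamp_b: the other of the two clamps. Column 70 mm behind the screw axis; bridge 44 mm wide, 60 to 82 mm above the bench, reaching 22 mm in front of the axis. Open in front and on both sides; the bench is the lower jaw. Origin on the bench under the screw axis, z up; -x is the open front, +x points to the column.
- knob_a (a point): wing (upright bar 52 mm long, 14 thick, its foot 94 and top 132 mm above the bench) of the black knob on clamp_a: point on its axis 116 mm up; x along the bar. Clockwise lowers a 23 mm round foot 24 mm a turn; the knob stays at its height and where left. Foot starts 5 to 13 mm above a laid handle: feel for it. Torque 0.34 Nm free, 0.15 more at once at touch (foot sprung, 40 N), then 0.07 more per rad (5 N/mm).
- knob_b (a point): wing (upright bar 52 mm long, 14 thick, its foot 94 and top 132 mm above the bench) of the black knob on clamp_b: the same point and kind
- clamped_comb (a point): point on the small steel comb (150 mm long, 5 mm thick) held in the occupied clamp, on the comb's upper face 60 mm in front of that clamp's axis
- canister: red plastic treat canister with hinged lid, 94 mm across, 130 mm tall, standing; origin under its middle
- comb_low: steel comb 180 mm long, 36 mm wide, 5 mm thick, flat on the bench; origin under the middle of its back, x along it
- comb_top: steel comb 160 mm long, lying crosswise on the other; origin under the middle of its back, x along it
- shampoo: green bottle, 64 mm across, 190 mm tall; origin under its middle
- salve: low aluminium tin, 70 mm across, 50 mm tall; origin under its middle
Mind the look-alikes: they are no part of the job. Of the things that look like the brush, take the one that is farthest to the robot's left at the start. Leave any yellow look-alike of the clamp_a alone.

How it is judged:
By the outcome, as a careful person would: the job done as asked, in the order asked, and still so for the second after the job is handed in, with the robot touching nothing.
It also fails if it takes over 72 s, if anything falls off the work surface, if the arm or the gripper's body presses on something with over 40 N, if the wrist force passes 120 N, or if a joint passes its speed limit or range.

## Working session

There is one attempt and no reset: what is moved stays moved. The work goes in short steps, Python scripts to look and compute and a tool call to move; the robot and the scene stay as the last step left them, time stands still between calls to the robot, and variables do not carry over. Pictures are saved under pics/ and viewed, at most 10 in all, crops included, and the job is handed in when it is done.

Besides the shell and the picture viewer there is one more tool, called after "Call:" in YAML: its name, and indented under it one key for each argument. step_arm: Moves the arm, as the interface text tells. Shift numbers are shares of 150 mm and turn numbers shares of 45 degrees, none past 1 either way. Its arguments: {"type":"object","properties":{"series":{"type":"array","items":{"type":"array","items":{"type":"array","items":{"type":"number","minimum":-1,"maximum":1}}}}},"required":["series"]}

```bash
ls; mkdir -p pics; cat > h.py <<'E'
import numpy as np, cv2
from cell import ctrl
def shot(name,fn=None):
    p=ctrl.get_image(name)
    if fn: cv2.imwrite('pics/'+fn,cv2.cvtColor(p['img'],cv2.COLOR_RGB2BGR))
    return p
def ray(p,uv,wrist=False):
    x=(uv[0]-p['cx'])/p['fx'];y=(uv[1]-p['cy'])/p['fy']
    if wrist:
        r=np.hypot(x,y); s=np.sin(r)/r if r>1e-9 else 1; d=np.array([x*s,y*s,np.cos(r)])
    else: d=np.array([x,y,1.])
    R=np.array(p['R']);return -R.T@np.array(p['t']),R.T@d
def onz(p,uv,z,wrist=False):
    c,d=ray(p,uv,wrist);return c+d*(z-c[2])/d[2]
def proj(p,X,wrist=False):
    c=np.array(p['R'])@np.array(X,float)+np.array(p['t'])
    if wrist:
        th=np.arctan2(np.hypot(c[0],c[1]),c[2]);n=np.hypot(c[0],c[1]);return np.array([p['cx']+p['fx']*th*c[0]/n,p['cy']+p['fy']*th*c[1]/n])
    return np.array([p['cx']+p['fx']*c[0]/c[2],p['cy']+p['fy']*c[1]/c[2]])
E
python3 - <<'E'
from h import *
t=shot('top','top.png');s=shot('scene','scene.png')
print(ctrl.read_state())
Z=dict(brush=15,dispenser=200,clamp_a=70,knob_a=116,clamped_comb=20,canister=65,comb_low=3,shampoo=95,salve=25)
for n,z in Z.items():
    for nm,p in(('top',t),('scene',s)):
        print(n,nm,[(round(d['score'],2),np.round(d['centre']).tolist(),np.round(onz(p,d['centre'],z)[:2]).tolist()) for d in ctrl.recognise(p,n)])
E
```

```text
pics
{'clock': 0.1, 'qpos': array([-1.25579354,  0.62924554,  0.03846595,  1.51827252, -0.02700876,
        0.99631239, -0.01999349]), 'qd': array([-0.00118597, -0.00144396,  0.00081118, -0.00202469, -0.001594  ,
       -0.00045875,  0.00033523]), 'tau': array([ 3.11725249e-03, -5.64525390e+01,  1.23049300e+00, -1.93970793e+01,
        1.12770169e-02,  5.41179761e-03, -2.83667532e-05]), 'eef_pos': array([241.33196973, 602.86493742, 195.98528835]), 'tool_rot': array([-3.13987351e+00,  2.22404300e-05,  2.76077438e+00]), 'force': array([ 0.04473918, -0.28651875,  0.26178236]), 'torque': array([-0.02316894, -0.004457  ,  0.00417521]), 'gripper_force': 0.0, 'width': 85.50724317345606}
brush top [(0.74, [276.0, 175.0], [579.0, -6.0]), (0.61, [367.0, 300.0], [206.0, -283.0])]
brush scene [(0.82, [154.0, 221.0], [211.0, -292.0]), (0.71, [320.0, 266.0], [638.0, -21.0])]
dispenser top [(0.85, [266.0, 107.0], [729.0, 24.0]), (0.43, [436.0, 215.0], [440.0, -431.0])]
dispenser scene [(0.94, [359.0, 232.0], [727.0, -1.0]), (0.39, [386.0, 194.0], [674.0, 155.0])]
clamp_a top [(0.7, [184.0, 156.0], 
[... 359 characters left out ...]
.0], [589.0, -250.0]), (0.57, [383.0, 193.0], [608.0, 241.0])]
clamped_comb top []
clamped_comb scene [(0.75, [386.0, 192.0], [541.0, 354.0])]
canister top [(0.74, [105.0, 210.0], [455.0, 492.0])]
canister scene [(0.89, [392.0, 151.0], [438.0, 495.0]), (0.51, [122.0, 322.0], [519.0, -501.0])]
comb_low top [(0.87, [438.0, 210.0], [480.0, -508.0]), (0.51, [183.0, 158.0], [630.0, 287.0])]
comb_low scene [(0.63, [119.0, 317.0], [454.0, -497.0])]
shampoo top [(0.96, [137.0, 144.0], [647.0, 400.0])]
shampoo scene [(0.93, [428.0, 188.0], [661.0, 387.0])]
salve top [(0.97, [417.0, 154.0], [651.0, -439.0]), (0.51, [438.0, 212.0], [471.0, -499.0])]
salve scene [(0.96, [181.0, 361.0], [656.0, -437.0])]
```

```bash
python3 - <<'E'
import cv2
a=cv2.imread('pics/top.png')[60:340,60:480]
cv2.imwrite('pics/top2.png',cv2.resize(a,(800,533),interpolation=cv2.INTER_CUBIC))
a=cv2.imread('pics/scene.png')[120:420,60:480]
cv2.imwrite('pics/scene2.png',cv2.resize(a,(800,571),interpolation=cv2.INTER_CUBIC))
E
```

```text
(no output)
```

View pics/top2.png

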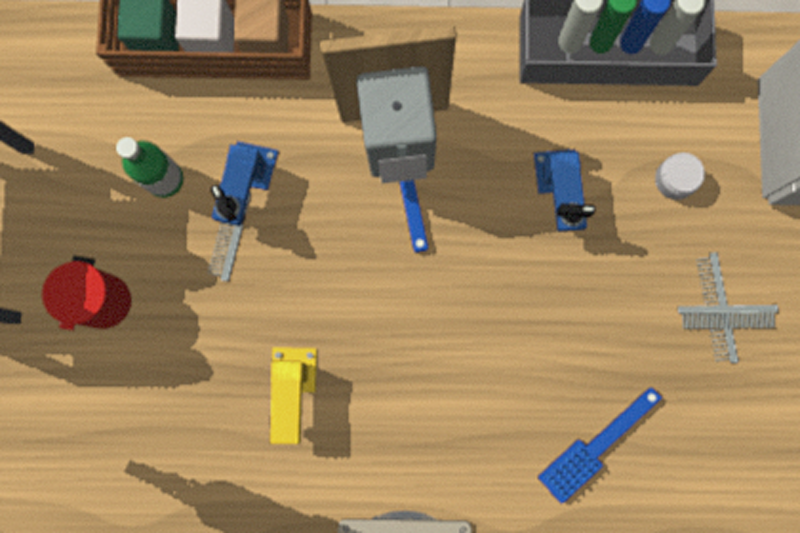

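View pics/scene2.png

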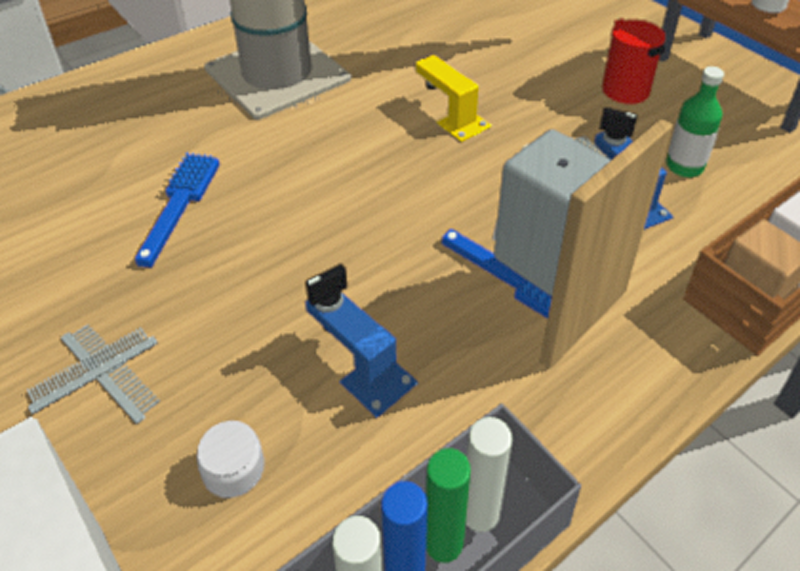

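The robot base is at the bottom of the top view, with +x up and +y left. The target brush handle shows at crop (413,215) in front of the dispenser. The look-alike brush is at lower right (600,445). The empty blue clamp is on the right (565,190), with its knob at (575,212), and the left blue clamp holds the comb. Next I'll measure the brush and clamp.

```bash
python3 - <<'E'
from h import *
t=shot('top');s=shot('scene')
def blue(p,x0,x1,y0,y1):
    h=cv2.cvtColor(p['img'],cv2.COLOR_RGB2HSV);m=cv2.inRange(h,(105,150,60),(125,255,255))
    k=np.zeros_like(m);k[y0:y1,x0:x1]=m[y0:y1,x0:x1];return k
m=blue(t,255,300,150,200)
v,u=np.nonzero(m);P=np.array([onz(t,(a,b),18)[:2] for a,b in zip(u,v)])
r=cv2.minAreaRect(P.astype(np.float32));print('handle rect',r,np.round(cv2.boxPoints(r)).tolist())
vx=cv2.fitLine(P.astype(np.float32),cv2.DIST_L2,0,.01,.01).ravel();print('line',vx,'yaw',np.degrees(np.arctan2(vx[1],vx[0])))
for b in np.arange(P[:,0].min(),P[:,0].max(),8):
    q=P[(P[:,0]>=b)&(P[:,0]<b+8)];print(np.round(b),np.round([q[:,1].min(),q[:,1].max()]))
# clamp
m=blue(t,335,375,130,185)
v,u=np.nonzero(m);P=np.array([onz(t,(a,b),82)[:2] for a,b in zip(u,v)])
for b in np.arange(P[:,0].min(),P[:,0].max(),10):
    q=P[(P[:,0]>=b)&(P[:,0]<b+10)];print('cl',np.round(b),np.round([q[:,1].min(),q[:,1].max()]))
# wing pixels
g=t['img'].max(2)<60
k=np.zeros_like(g);k[155:185,345:385]=g[155:185,345:385]
v,u=np.nonzero(k);P=np.array([onz(t,(a,b),132)[:2] for a,b in zip(u,v)]).astype(np.float32);print('wing',len(P),cv2.minAreaRect(P) if len(P) else 0)
print([ (d['score'],d['centre'],onz(s,d['centre'],60)) for d in ctrl.recognise(s,'brush')])
a=cv2.hconcat([cv2.resize(cv2.cvtColor(t['img'],4)[120:190,250:390],(800,400),interpolation=cv2.INTER_CUBIC)]);cv2.imwrite('pics/z1.png',a)
E
```

```text
handle rect ((584.2814331054688, -8.418331146240234), (115.4697494506836, 20.555818557739258), 12.67695140838623) [[526.0, -11.0], [530.0, -31.0], [643.0, -6.0], [638.0, 14.0]]
line [ 9.7567999e-01  2.1919979e-01  5.8872491e+02 -7.4431067e+00] yaw 12.662036
529.0 [-27.  -9.]
537.0 [-27.  -9.]
545.0 [-27.  -6.]
553.0 [-24.  -6.]
561.0 [-21.  -2.]
569.0 [-21.  -2.]
577.0 [-18.   1.]
585.0 [-18.   1.]
593.0 [-14.   4.]
601.0 [-14.   4.]
609.0 [-11.   8.]
617.0 [-11.   8.]
625.0 [-8. 11.]
633.0 [-4. 14.]
641.0 [-4.  2.]
cl 554.0 [-273. -232.]
cl 564.0 [-270. -232.]Traceback (most recent call last):
  File "<stdin>", line 16, in <module>
    return umr_minimum(a, axis, None, out, keepdims, initial, where)
ValueError: zero-size array to reduction operation minimum which has no identity
```

```bash
python3 - <<'E'
from h import *
t=shot('top');s=shot('scene')
h=cv2.cvtColor(t['img'],cv2.COLOR_RGB2HSV);m=cv2.inRange(h,(100,120,60),(125,255,255))
k=np.zeros_like(m);k[135:185,335:375]=m[135:185,335:375]
v,u=np.nonzero(k);P=np.array([onz(t,(a,b),82)[:2] for a,b in zip(u,v)])
for b in range(540,720,10):
    q=P[(P[:,0]>=b)&(P[:,0]<b+10)]
    if len(q):print('cl',b,np.round([q[:,1].min(),q[:,1].max()]))
g=t['img'].max(2)<50
k=np.zeros_like(g);k[160:182,345:378]=g[160:182,345:378]
v,u=np.nonzero(k);P=np.array([onz(t,(a,b),125)[:2] for a,b in zip(u,v)]).astype(np.float32);print('wing',len(P),cv2.minAreaRect(P) if len(P) else 0)
g=s['img'].max(2)<50
k=np.zeros_like(g);k[255:285,218:248]=g[255:285,218:248]
v,u=np.nonzero(k);print('scene wing px',u.min(),u.max(),v.min(),v.max())
for X in [(569,-250,116),(569,-250,132),(569,-250,94)]:print(proj(s,X),proj(t,X))
A=cv2.resize(cv2.cvtColor(t['img'],4)[120:190,250:390],(800,400),interpolation=cv2.INTER_CUBIC)
B=cv2.resize(cv2.cvtColor(s['img'],4)[240:340,200:260],(120,200),interpolation=cv2.INTER_CUBIC);A[200:,:120]=B
cv2.imwrite('pics/z1.png',A)
E
```

```text
cl 550 [-270. -232.]
cl 560 [-273. -232.]
cl 570 [-232. -232.]
cl 580 [-232. -229.]
cl 590 [-268. -226.]
cl 600 [-268. -226.]
cl 610 [-268. -203.]
cl 620 [-265. -203.]
cl 630 [-265. -200.]
cl 640 [-262. -200.]
cl 650 [-262. -197.]
cl 660 [-262. -197.]
cl 670 [-262. -197.]
wing 105 ((569.167724609375, -250.53103637695312), (23.167585372924805, 51.33953857421875), 0.8810113072395325)
scene wing px 221 241 259 280
[229.96215371 266.31066715] [361.25531198 172.69231958]
[229.45270127 261.76765468] [362.28230997 171.54476441]
[230.64450646 272.39550806] [359.88356941 174.22508819]
```

View pics/z1.png

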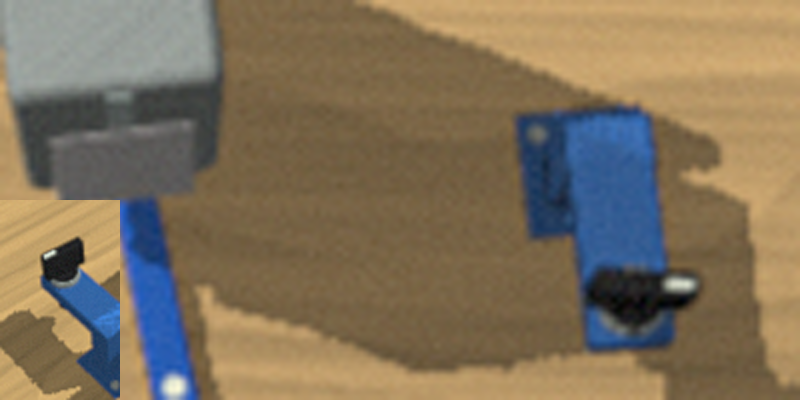

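The top view shows the clamp bridge front at x≈550 and the wing lying roughly along y at about (570,-250). The white dot on the brush's handle end shows at crop (173,385).

Plan:
1. Grip the handle near its end.
2. Pull the brush out, turn it crosswise and lay it down.
3. Regrip it near the neck and bring the handle sideways under the clamp.

```bash
cat >> h.py <<'E'
def go(X,yaw=None,after=False):
    "tool-frame shift (units of 150) and turn (units of 45deg); shift expressed in tool axes before the turn, or after it"
    s=ctrl.read_state();from_=s['eef_pos'];rpy=s['tool_rot'];y=rpy[2]
    from scipy.spatial.transform import Rotation as Ro
    turn=0
    if yaw is not None: turn=-((yaw-np.degrees(y)+180)%360-180)/45
    R=Ro.from_euler('xyz',rpy).as_matrix()
    if after: R=R@Ro.from_euler('z',turn*45,degrees=True).as_matrix()
    d=R.T@(np.array(X)-from_)/150
    print('clock',round(s['clock'],2),'pos',np.round(from_,1),'rpy',np.round(np.degrees(rpy),2),'q7',round(s['qpos'][6],2),'F',np.round(s['force'],1),'T',np.round(s['torque'],2),'w',round(s['width'],1),'gf',round(s['gripper_force'],1));print('shift',np.round(d,3),'turn',round(turn,3))
E
python3 -c "
from h import *
go((552,-14.5,200),12.66)"
```

```text
clock 1.2 pos [241.6 603.4 196.8] rpy [-180.     -0.    158.18] q7 -0.02 F [-0.1  0.3 -0.8] T [ 0.05  0.06 -0.03] w 85.6 gf 0.0
shift [-3.452 -3.055 -0.021] turn 3.234
```

Call:
step_arm:
  series:
    - [[0,0,0,-0.19,-0.17,0,0],[0,0,0,-0.19,-0.17,0,0],[0,0,0,-0.19,-0.17,0,0],[0,0,0,-0.19,-0.17,0,0],[0,0,0,-0.19,-0.17,0,0],[0,0,0,-0.19,-0.17,0,0],[0,0,0,-0.19,-0.17,0,0],[0,0,0,-0.19,-0.17,0,0],[0,0,0,-0.19,-0.17,0,0],[0,0,0,-0.19,-0.17,0,0],[0,0,0,-0.19,-0.17,0,0],[0,0,0,-0.19,-0.17,0,0]]

```text
clock: 2.4
eef_pos: [446.1, 190.9, 197.1]
tool_rot: [3.141, 0.001, 2.761]
force: [0.2, 0.1, -0.3]
width: 85.6
gripper_force: 0.0
```

Call:
step_arm:
  series:
    - [[0,0,0,-0.19,-0.17,0,0],[0,0,0,-0.19,-0.17,0,0],[0,0,0,-0.19,-0.17,0,0],[0,0,0,-0.19,-0.17,0,0],[0,0,0,-0.19,-0.17,0,0],[0,0,0,-0.19,-0.17,0,0],[0,0,0.19,0,0,0,0],[0,0,0.19,0,0,0,0],[0,0,0.19,0,0,0,0],[0,0,0.19,0,0,0,0],[0,0,0.19,0,0,0,0],[0,0,0.19,0,0,0,0]]

```text
clock: 3.6
eef_pos: [547.3, -13.3, 196.9]
tool_rot: [3.141, -0.0, 1.859]
force: [0.1, 0.3, -0.2]
width: 85.2
gripper_force: 0.0
```

Call:
step_arm:
  series:
    - [[0,0,0.19,0,0,0,0],[0,0,0.19,0,0,0,0],[0,0,0.19,0,0,0,0],[0,0,0.19,0,0,0,0],[0,0,0.19,0,0,0,0],[0,0,0.19,0,0,0,0],[0,0,0.19,0,0,0,0],[0,0,0.19,0,0,0,0],[0,0,0.19,0,0,0,0],[0,0,0.19,0,0,0,0],[0,0,0.19,0,0,0,0],[0,0,0,0,0,0,0]]

```text
clock: 4.8
eef_pos: [547.3, -13.1, 196.6]
tool_rot: [3.141, 0.0, 0.224]
force: [0.5, 0.1, 0.7]
width: 85.4
gripper_force: 0.0
```

```bash
python3 -c "
from h import *
w=shot('wrist','w1.png')
go((552,-14.5,3),12.66)
for n,z in (('brush',18),('knob_a',116),('clamp_a',82)):
  print(n,[(round(d['score'],2),np.round(d['centre']),np.round(onz(w,d['centre'],z,True))) for d in ctrl.recognise(w,n)])
h=cv2.cvtColor(w['img'],cv2.COLOR_RGB2HSV);m=cv2.inRange(h,(105,150,60),(125,255,255))
n,l,st,c=cv2.connectedComponentsWithStats(m)
for i in range(1,n):
  if st[i,4]>150:
    v,u=np.nonzero(l==i);P=np.array([onz(w,(a,b),18,True)[:2] for a,b in zip(u,v)]).astype(np.float32);print(st[i],np.round(P.min(0)),np.round(P.max(0)),cv2.minAreaRect(P))
"
```

```text
clock 4.85 pos [547.2 -13.1 196.7] rpy [1.7998e+02 2.0000e-02 1.3030e+01] q7 -0.84 F [-0.  -0.2  0.2] T [0.01 0.03 0.02] w 85.5 gf 0.0
shift [0.029 0.016 1.291] turn 0.008
brush [(0.9, array([277., 152.]), array([578.,  -6.,  18.])), (0.84, array([430., 379.]), array([ 276., -343.,   18.]))]
knob_a [(0.74, array([502., 228.]), array([ 574., -242.,  116.])), (0.58, array([53., 84.]), array([615., 213., 116.]))]
clamp_a [(0.78, array([50., 84.]), array([613., 244.,  82.])), (0.65, array([107., 293.]), array([390., 153.,  82.])), (0.64, array([482., 149.]), array([ 643., -208.,   82.]))]
[  64   16   53   62 1242] [626. 211.] [702. 280.] ((664.2048950195312, 249.98683166503906), (66.85440063476562, 65.86431121826172), 78.2424087524414)
[  17   25   50  112 2261] [541. 286.] [691. 359.] ((615.510009765625, 326.6890869140625), (54.12282943725586, 145.01412963867188), 78.1444091796875)
[ 445  101   77  135 4976] [ 538. -327.] [ 698. -195.] ((617.2225341796875, -263.49530029296875), (162.5968475341797, 122.10240936279297), 6.007261753082275)
[ 268  110   22   88 1671] [527. -29.] [624.  12.] ((575.5140991210938, -8.403705596923828), (97.21385192871094, 22.601768493652344), 12.458970069885254)
[409 367  37  29 437] [ 234. -375.] [ 305. -319.] ((271.1490478515625, -336.58984375), (41.011878967285156, 72.2411880493164), 41.84977340698242)
```

View pics/w1.png

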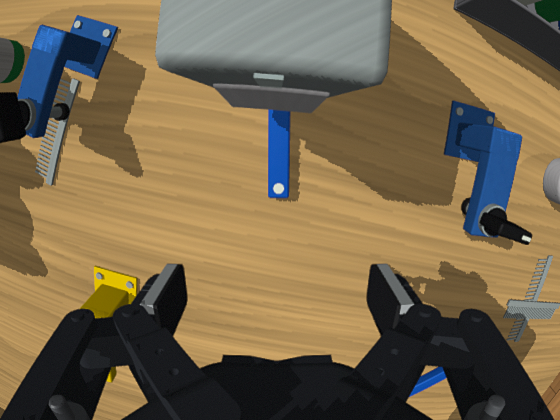

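The wrist view confirms the handle at (279,150), its end dot at (278,187), centred between the fingers. I'll descend and close.

Call:
step_arm:
  series:
    - [[0,0,0,0.03,0.015,0.2,0],[0,0,0,0,0,0.2,0],[0,0,0,0,0,0.2,0],[0,0,0,0,0,0.2,0],[0,0,0,0,0,0.2,0],[0,0,0,0,0,0.1,0],[0,0,0,0,0,0.1,0],[0,0,0,0,0,0.05,0],[0,0,0,0,0,0.03,0],[0,0,0,0,0,0,0.8],[0,0,0,0,0,0,0.8],[0,0,0,0,0,0,0.8]]

```text
clock: 6.2
eef_pos: [552.7, -14.5, 5.5]
tool_rot: [3.141, -0.001, 0.224]
force: [0.2, 0.4, -0.1]
width: 43.6
gripper_force: 0.0
```

Call:
step_arm:
  series:
    - [[0,0,0,0,0,0,1],[0,0,0,0,0,0,1],[0,0,0,0,0,0,1],[0,0,0,0,0,0,1]]

```text
clock: 6.6
eef_pos: [552.1, -14.5, 4.9]
tool_rot: [-3.142, -0.0, 0.224]
force: [-0.6, 0.4, 0.0]
width: -0.1
gripper_force: 0.0
```

```bash
python3 -c "
from h import *
go((405,-46.5,11),12.66)"
```

```text
clock 6.6 pos [552.1 -14.5   4.9] rpy [-180.     -0.     12.83] q7 -0.62 F [-0.6  0.4  0. ] T [ 0.05 -0.01 -0.04] w -0.1 gf 0.0
shift [-1.004 -0.01  -0.041] turn 0.004
```

The fingers closed on nothing, so I'll look before moving.

```bash
python3 -c "
from h import *
w=shot('wrist');s=shot('scene');t=shot('top')
A=cv2.cvtColor(w['img'],4)[60:420,130:430];B=cv2.resize(cv2.cvtColor(s['img'],4)[180:330,240:400],(384,360));
cv2.imwrite('pics/w2.png',cv2.hconcat([A,B]))
print(ctrl.read_state()['width'])
h=cv2.cvtColor(w['img'],cv2.COLOR_RGB2HSV);m=cv2.inRange(h,(105,150,60),(125,255,255))
n,l,st,c=cv2.connectedComponentsWithStats(m)
for i in range(1,n):
  if st[i,4]>150: print(st[i])
print(proj(s,(552,-14.5,5)),proj(w,(552,-14.5,5),True))
"
```

```text
-0.00556683971185126
[ 254  121   46  142 5863]
[551 155   9  46 217]
[300.56818353 248.5282396 ] [277.13616894 242.665643  ]
```

View pics/w2.png

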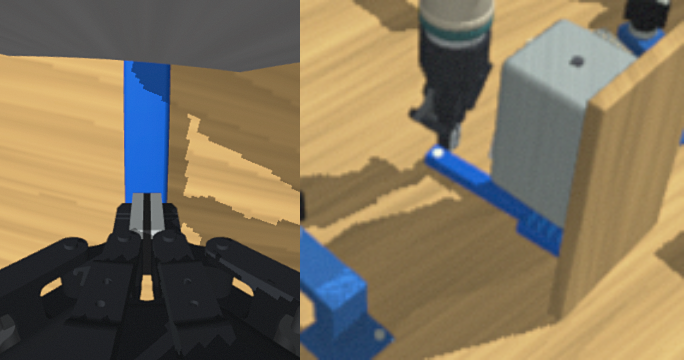

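```bash
python3 -c "
from h import *
s=shot('scene');t=shot('top')
for X in [(552,-14.5,5),(552,-14.5,18),(552,-14.5,30),(535,-18,18),(535,-18,0)]:print(X,proj(s,X))
A=cv2.resize(cv2.cvtColor(s['img'],4)[215:285,265:345],(800,600) ,interpolation=cv2.INTER_CUBIC)
cv2.imwrite('pics/s3.png',cv2.resize(A,(640,560)))
"
```

```text
(552, -14.5, 5) [300.56818353 248.5282396 ]
(552, -14.5, 18) [300.75680887 245.3457533 ]
(552, -14.5, 30) [300.93345808 242.36532838]
(535, -18, 18) [295.88001458 242.38872636]
(535, -18, 0) [295.67130373 246.78150286]
```

View pics/s3.png

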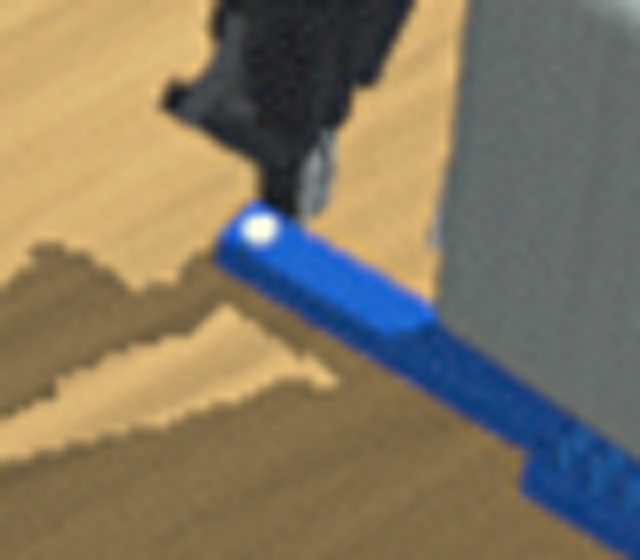

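```bash
python3 -c "
from h import *
s=shot('scene');t=shot('top')
for p,uv in ((t,(280.3,187.4)),(s,(297.5,243.5))):
  for z in (0,18,40): print(z,np.round(onz(p,uv,z),1))
go((552,-14.5,3),12.66)
w=shot('wrist')
m=cv2.inRange(cv2.cvtColor(w['img'],cv2.COLOR_RGB2HSV),(105,150,60),(125,255,255))
for r in range(125,260,12):
  u=np.nonzero(m[r])[0]; u=u[(u>230)&(u<320)]
  if len(u): print(r,u.min(),u.max(),np.round(onz(w,(u.min(),r),18,True)[:2]),np.round(onz(w,(u.max(),r),18,True)[:2]))
"
```

```text
0 [542.9 -19.1   0. ]
18 [539.8 -19.1  18. ]
40 [536. -19.  40.]
0 [528.4  -5.7   0. ]
18 [541.1 -17.1  18. ]
40 [556.5 -31.1  40. ]
clock 6.95 pos [552.  -14.5   4.8] rpy [-1.800e+02  1.000e-02  1.283e+01] q7 -0.62 F [-0.1 -0.2  0.6] T [ 0.    0.02 -0.03] w 0.1 gf 0.0
shift [-0.    -0.     0.012] turn 0.004
125 254 299 [616.  12.] [621. -10.]
137 254 299 [610.  11.] [615. -11.]
149 254 298 [604.   9.] [609. -12.]
161 254 298 [598.   8.] [603. -14.]
173 254 298 [592.   7.] [597. -15.]
185 254 298 [586.   6.] [591. -17.]
197 255 297 [580.   4.] [585. -18.]
209 255 297 [573.   2.] [578. -19.]
221 255 297 [567.   1.] [572. -21.]
233 255 296 [560.  -0.] [565. -22.]
245 255 296 [553.  -2.] [558. -24.]
257 256 296 [546.  -4.] [551. -25.]
```

```bash
python3 -c "
from h import *
s=shot('scene');w=shot('wrist')
print(ray(w,(1,1),True)[0])
for z in (5,15,20,25,30,35,45): print(z,proj(w,(552,-14.5,z),True),proj(s,(552,-14.5,z)))
A=cv2.resize(cv2.cvtColor(w['img'],4)[220:320,220:340],(720,600) ,interpolation=cv2.INTER_CUBIC)
cv2.imwrite('pics/w3.png',A)
"
```

```text
[624.77756065   2.4514688  181.49959388]
5 [277.08761806 242.64159462] [300.56818353 248.5282396 ]
15 [277.12063949 249.58912805] [300.71302879 246.08441075]
20 [277.13836853 253.33046168] [300.78608004 244.85189023]
25 [277.15698491 257.26758122] [300.85955523 243.61221693]
30 [277.17655085 261.41501774] [300.93345808 242.36532838]
35 [277.19713375 265.78862219] [301.00779231 241.11116142]
45 [277.24164868 275.28511705] [301.15777014 238.58073584]
```

View pics/w3.png

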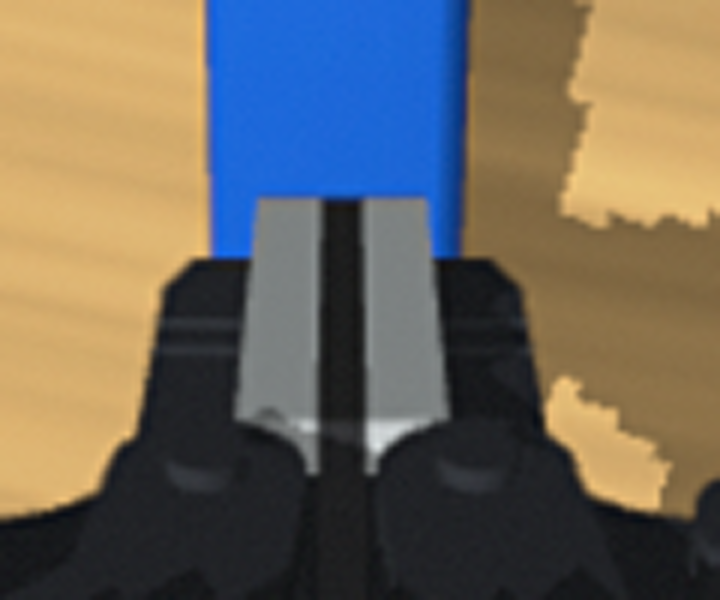

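The handle is where I measured it, but the shut fingertips hover above it. In both views their ends sit about 20–25 mm behind the reported TCP. I'll feel down gently onto the firm handle with the fingers shut to find the true offset.

Call:
step_arm:
  series:
    - [[0,0,0,0,0,0.013,1],[0,0,0,0,0,0.013,1],[0,0,0,0,0,0,1]]

```text
clock: 7.4
eef_pos: [551.8, -14.5, 0.6]
tool_rot: [-3.141, 0.001, 0.224]
force: [0.3, -1.0, 0.5]
width: 0.0
gripper_force: 0.0
```

Call:
step_arm:
  series:
    - [[0,0,0,0,0,0.007,1],[0,0,0,0,0,0.007,1],[0,0,0,0,0,0,1]]

```text
clock: 7.7
eef_pos: [552.0, -14.5, -1.4]
tool_rot: [-3.141, 0.0, 0.224]
force: [0.8, -0.4, 0.8]
width: 0.2
gripper_force: 0.0
```

Call:
step_arm:
  series:
    - [[0,0,0,0,0,0.007,1],[0,0,0,0,0,0.007,1],[0,0,0,0,0,0,1]]

```text
clock: 8.0
eef_pos: [552.0, -14.5, -3.5]
tool_rot: [-3.141, 0.0, 0.224]
force: [-0.6, -0.3, 0.3]
width: 0.1
gripper_force: 0.0
```

Call:
step_arm:
  series:
    - [[0,0,0,0,0,0.007,1],[0,0,0,0,0,0.007,1],[0,0,0,0,0,0,1]]

```text
clock: 8.3
eef_pos: [552.0, -14.5, -5.6]
tool_rot: [-3.141, 0.0, 0.224]
force: [0.9, 0.1, 0.5]
width: 0.2
gripper_force: 0.0
```

Call:
step_arm:
  series:
    - [[0,0,0,0,0,0.007,1],[0,0,0,0,0,0.007,1],[0,0,0,0,0,0,1]]

```text
clock: 8.6
eef_pos: [552.0, -14.5, -7.7]
tool_rot: [-3.141, 0.0, 0.224]
force: [-0.1, -1.1, 0.4]
width: -0.2
gripper_force: 0.0
```

Call:
step_arm:
  series:
    - [[0,0,0,0,0,0.007,1],[0,0,0,0,0,0.007,1],[0,0,0,0,0,0,1]]

```text
clock: 8.9
eef_pos: [552.0, -14.5, -9.8]
tool_rot: [-3.141, 0.0, 0.224]
force: [0.4, -0.5, -0.2]
width: -0.0
gripper_force: 0.0
```

```bash
python3 -c "
from h import *
go((552,-14.5,-20),12.66)
s=shot('scene');w=shot('wrist')
A=cv2.resize(cv2.cvtColor(w['img'],4)[220:320,220:340],(400,333) ,interpolation=cv2.INTER_CUBIC)
B=cv2.resize(cv2.cvtColor(s['img'],4)[215:285,265:345],(380,333) ,interpolation=cv2.INTER_CUBIC)
cv2.imwrite('pics/w4.png',cv2.hconcat([A,B]))
"
```

```text
clock 8.9 pos [552.  -14.5  -9.8] rpy [-1.7999e+02  1.0000e-02  1.2830e+01] q7 -0.6 F [ 0.4 -0.5 -0.2] T [-0.03 -0.01 -0.  ] w -0.0 gf 0.0
shift [0.    0.    0.068] turn 0.004
```

Call:
step_arm:
  series:
    - [[0,0,0,0,0,0.007,1],[0,0,0,0,0,0.007,1],[0,0,0,0,0,0,1]]

```text
clock: 9.3
eef_pos: [552.0, -14.5, -11.8]
tool_rot: [-3.141, 0.0, 0.224]
force: [0.2, 0.1, 0.5]
width: -0.2
gripper_force: 0.0
```

Call:
step_arm:
  series:
    - [[0,0,0,0,0,0.007,1],[0,0,0,0,0,0.007,1],[0,0,0,0,0,0,1]]

```text
clock: 9.6
eef_pos: [552.0, -14.5, -14.0]
tool_rot: [-3.141, 0.0, 0.224]
force: [-0.1, 0.4, 0.3]
width: -0.1
gripper_force: 0.0
```

```bash
python3 -c "
from h import *
s=shot('scene');w=shot('wrist')
A=cv2.resize(cv2.cvtColor(w['img'],4)[220:320,220:340],(400,333) ,interpolation=cv2.INTER_CUBIC)
B=cv2.resize(cv2.cvtColor(s['img'],4)[215:285,265:345],(380,333) ,interpolation=cv2.INTER_CUBIC)
cv2.imwrite('pics/w5.png',cv2.hconcat([A,B]))
"
```

```text
(no output)
```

View pics/w5.png

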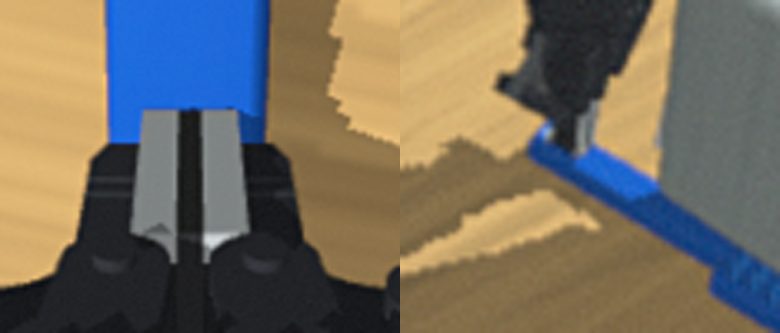

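The tip is now just above the handle's top face: the pad end shows at (575,155) in the right half, and its shadow is closing in. I'll keep feeling in 1 mm steps.

Call:
step_arm:
  series:
    - [[0,0,0,0,0,0.007,1],[0,0,0,0,0,0,1]]

```text
clock: 9.9
eef_pos: [552.0, -14.5, -14.9]
tool_rot: [-3.142, 0.0, 0.224]
force: [-0.5, -1.1, 0.1]
width: 0.1
gripper_force: 0.0
```

Call:
step_arm:
  series:
    - [[0,0,0,0,0,0.007,1],[0,0,0,0,0,0,1]]

```text
clock: 10.1
eef_pos: [552.0, -14.5, -16.0]
tool_rot: [-3.142, 0.0, 0.224]
force: [0.1, -0.2, 0.3]
width: -0.6
gripper_force: 0.0
```

Call:
step_arm:
  series:
    - [[0,0,0,0,0,0.007,1],[0,0,0,0,0,0,1]]

```text
clock: 10.3
eef_pos: [552.1, -14.5, -16.4]
tool_rot: [-3.141, -0.0, 0.224]
force: [-0.5, -0.1, 6.1]
width: -0.0
gripper_force: 2.9
```

Call:
step_arm:
  series:
    - [[0,0,0,0,0,0.007,1],[0,0,0,0,0,0,1]]

```text
clock: 10.5
eef_pos: [552.2, -14.5, -16.4]
tool_rot: [-3.141, -0.001, 0.224]
force: [-3.6, 0.4, 15.5]
width: -0.1
gripper_force: 7.6
```

The fingers touched at TCP z=-16.2, so the real shut tips are 34 mm above the reported TCP. I'll raise, open, and go down to z≈-31 to grip.

Call:
step_arm:
  series:
    - [[0,0,0,0,0,-0.1,1],[0,0,0,0,0,-0.1,0],[0,0,0,0,0,0,0],[0,0,0,0,0,0,0],[0,0,0,0,0,0,0],[0,0,0,0,0,0.1,0],[0,0,0,0,0,0.1,0],[0,0,0,0,0,0.06,0],[0,0,0,0,0,0.03,0],[0,0,0,0,0,0,0],[0,0,0,0,0,0,1],[0,0,0,0,0,0,1]]

```text
clock: 11.7
eef_pos: [552.5, -14.6, -31.1]
tool_rot: [3.141, -0.001, 0.224]
force: [-1.2, -0.0, 0.2]
width: 58.9
gripper_force: 0.0
```

Call:
step_arm:
  series:
    - [[0,0,0,0,0,0,1],[0,0,0,0,0,0,1],[0,0,0,0,0,0,1],[0,0,0,0,0,0,1],[0,0,0,0,0,0,1]]

```text
clock: 12.2
eef_pos: [552.3, -14.5, -30.9]
tool_rot: [-3.141, -0.001, 0.224]
force: [-1.1, -0.2, 6.4]
width: 22.7
gripper_force: 59.5
```

Call:
step_arm:
  series:
    - [[0,0,0,0,0,-0.04,1],[0,0,0,-0.05,0,0,1],[0,0,0,-0.1,0,0,1],[0,0,0,-0.12,0,0,1],[0,0,0,-0.12,0,0,1],[0,0,0,-0.12,0,0,1],[0,0,0,-0.12,0,0,1],[0,0,0,-0.12,0,0,1],[0,0,0,-0.12,0,0,1],[0,0,0,-0.1,0,0,1],[0,0,0,-0.05,0,0,1],[0,0,0,0,0,0,1]]

```text
clock: 13.4
eef_pos: [409.7, -49.8, -16.8]
tool_rot: [-3.137, 0.015, 0.222]
force: [0.4, -0.6, -2.7]
width: 22.7
gripper_force: 59.0
```

```bash
python3 -c "
from h import *
go((440,-185,20),96.5)
t=shot('top')
print([(round(d['score'],2),np.round(onz(t,d['centre'],18))) for d in ctrl.recognise(t,'brush')])
m=cv2.inRange(cv2.cvtColor(t['img'],cv2.COLOR_RGB2HSV),(105,150,60),(125,255,255))
n,l,st,c=cv2.connectedComponentsWithStats(m)
for i in range(1,n):
  if st[i,4]>60:
    v,u=np.nonzero(l==i);P=np.array([onz(t,(a,b),20)[:2] for a,b in zip(u,v)]).astype(np.float32);print(st[i],np.round(P.min(0)),np.round(P.max(0)))
"
```

```text
clock 13.4 pos [409.7 -49.8 -16.8] rpy [-179.74    0.84   12.71] q7 -0.19 F [ 0.4 -0.6 -2.7] T [-0.08  0.14 -0.01] w 22.7 gf 59.0
shift [-0.005  0.923 -0.249] turn -1.862
[(0.66, array([ 201., -281.,   18.])), (0.54, array([578., -17.,  18.]))]
[386  55  26  33 411] [ 866. -430.] [ 974. -349.]
[176 135  28  35 499] [592. 222.] [700. 304.]
[342 139  24  30 501] [ 603. -280.] [ 696. -209.]
[269 164  22  27 328] [532. -49.] [613.  17.]
[ 19 199   7  15  63] [449. 753.] [492. 770.]
[343 265  61  59 844] [ 138. -390.] [ 309. -210.]
```

The brush is free of the dispenser. I'll lift it, shift it right, and turn it crosswise.

Call:
step_arm:
  series:
    - [[0,0,0,0,0,-0.1,1],[0,0,0,0,0,-0.1,1],[0,0,0,0,0.12,0,1],[0,0,0,0,0.16,0,1],[0,0,0,0,0.16,0,1],[0,0,0,0,0.16,0,1],[0,0,0,0,0.16,0,1],[0,0,0,0,0.12,0,1],[0,0,0,0,0.05,0,1],[0,0,-0.12,0,0,0,1],[0,0,-0.16,0,0,0,1],[0,0,-0.16,0,0,0,1]]

```text
clock: 14.7
eef_pos: [441.1, -184.1, 11.9]
tool_rot: [-3.13, 0.012, 0.576]
force: [0.1, 0.3, -1.3]
width: 22.1
gripper_force: 59.2
```

Call:
step_arm:
  series:
    - [[0,0,-0.16,0,0,0,1],[0,0,-0.16,0,0,0,1],[0,0,-0.16,0,0,0,1],[0,0,-0.16,0,0,0,1],[0,0,-0.16,0,0,0,1],[0,0,-0.16,0,0,0,1],[0,0,-0.16,0,0,0,1],[0,0,-0.16,0,0,0,1],[0,0,-0.14,0,0,0,1],[0,0,0,0,0,0,1]]

```text
clock: 15.7
eef_pos: [441.3, -184.5, 12.2]
tool_rot: [-3.126, -0.004, 1.686]
force: [-1.1, 1.3, -2.1]
width: 22.5
gripper_force: 59.1
```

```bash
python3 -c "
from h import *
go((440,-185,-31),96.5)"
```

```text
clock 15.7 pos [ 441.3 -184.5   12.2] rpy [-179.11   -0.26   96.6 ] q7 0.78 F [-1.1  1.3 -2.1] T [-0.22 -0.1   0.01] w 22.5 gf 59.1
shift [-0.004 -0.004  0.288] turn 0.002
```

Call:
step_arm:
  series:
    - [[-0.02,0,0,0,0,0,1],[0,0,0,0,0,0.1,1],[0,0,0,0,0,0.1,1],[0,0,0,0,0,0.05,1],[0,0,0,0,0,0.02,1],[0,0,0,0,0,0,1],[0,0,0,0,0,0,1]]

```text
clock: 16.4
eef_pos: [441.1, -185.1, -28.3]
tool_rot: [3.142, -0.003, 1.684]
force: [0.0, 0.9, -1.6]
width: 22.2
gripper_force: 59.1
```

Call:
step_arm:
  series:
    - [[0,0,0,0,0,0.007,1],[0,0,0,0,0,0.007,1],[0,0,0,0,0,0,1]]

```text
clock: 16.7
eef_pos: [441.3, -185.2, -30.4]
tool_rot: [3.141, -0.003, 1.684]
force: [0.1, -1.0, -1.6]
width: 22.3
gripper_force: 59.1
```

Call:
step_arm:
  series:
    - [[0,0,0,0,0,0.005,1],[0,0,0,0,0,0,1],[0,0,0,0,0,0,0.6],[0,0,0,0,0,0,0],[0,0,0,0,0,0,0],[0,0,0,0,0,0,0],[0,0,0,0,0,-0.1,0],[0,0,0,0,0,-0.25,0],[0,0,0,0,0,-0.25,0],[0,0,0,0,0,-0.25,0],[0,0,0,0,0,-0.25,0],[0,0,0,0,0,0,0]]

```text
clock: 17.9
eef_pos: [444.0, -187.2, 137.9]
tool_rot: [3.134, 0.0, 1.685]
force: [0.8, -0.5, 0.0]
width: 85.0
gripper_force: 0.0
```

```bash
cat >> h.py <<'E'
def blobs(p,z,wrist=False,box=None,mn=150):
    m=cv2.inRange(cv2.cvtColor(p['img'],cv2.COLOR_RGB2HSV),(105,150,60),(125,255,255))
    n,l,st,c=cv2.connectedComponentsWithStats(m)
    for i in range(1,n):
        if st[i,4]>mn:
            v,u=np.nonzero(l==i);P=np.array([onz(p,(a,b),z,wrist)[:2] for a,b in zip(u,v)]).astype(np.float32)
            if box and not (box[0]<P[:,0].mean()<box[1] and box[2]<P[:,1].mean()<box[3]): continue
            yield st[i],P
E
python3 -c "
from h import *
t=shot('top');w=shot('wrist','w6.png')
go((440,-185,-31),96.5)
for n,p,k in (('top',t,False),('wrist',w,True)):
  for st,P in blobs(p,18,k,(380,520,-280,80),100):
    print(n,st,np.round(P.min(0)),np.round(P.max(0)))
    for b in range(-220,60,15):
      q=P[(P[:,1]>=b)&(P[:,1]<b+5)]
      if len(q): print(b+2,np.round([q[:,0].min(),q[:,0].max(),q[:,0].mean()],1),end=';')
    print()
for n,z in (('knob_a',116),('clamp_a',82),('brush',18)):
  for p,k in ((t,False),(w,True)):
    print(n,k,[(round(d['score'],2),np.round(d['centre']),np.round(onz(p,d['centre'],z,k))) for d in ctrl.recognise(p,n)])
"
```

```text
clock 18.0 pos [ 441.6 -185.5  134.5] rpy [179.9   -0.18  96.56] q7 0.84 F [ 0.   0.3 -0.6] T [-0.02  0.02 -0.01] w 85.4 gf 0.0
shift [ 1.000e-03 -1.200e-02  1.103e+00] turn 0.001
top [269 216  46  19 517] [ 397. -123.] [452.  14.]
-113 [437.7 443.9 441.4];-98 [434.4 440.6 438.1];-83 [428.1 440.4 434.9];-68 [415.8 452.4 434. ];-53 [403.4 452.1 423.8];-38 [400.2 451.9 421.4];-23 [400.  448.7 420.5];-8 [396.8 448.4 420.1];7 [396.6 445.2 420.8];
wrist [ 245    0   61  218 7810] [ 395. -210.] [455.  -3.]
-203 [432.2 454.6 444. ];-188 [429.7 452.8 441.1];-173 [428.2 450.9 439.8];-158 [426.5 449.1 437.7];-143 [425.2 447.3 436.3];-128 [423.3 446.5 434.8];-113 [421.7 444.6 433.4];-98 [420.  442.8 431.3];-83 [418.3 441.2 429.8];-68 [401.4 455.  428. ];-53 [399.6 453.8 426.7];-38 [397.8 452.2 425.2];-23 [396.  450.5 423.5];-8 [395.4 448.9 426.2];
knob_a False [(0.58, array([188., 155.]), array([612., 248., 116.])), (0.44, array([358., 167.]), array([ 586., -242.,  116.]))]
knob_a True [(0.59, array([435., 296.]), array([ 573., -228.,  116.]))]
clamp_a False [(0.91, array([211., 262.]), array([309., 177.,  82.])), (0.85, array([186., 156.]), array([619., 261.,  82.])), (0.56, array([355., 148.]), array([ 649., -237.,   82.]))]
clamp_a True [(0.65, array([461., 271.]), array([ 616., -222.,   82.]))]
brush False [(0.71, array([285., 222.]), array([432., -34.,  18.])), (0.57, array([364., 298.]), array([ 210., -273.,   18.])), (0.16, array([268., 108.]), array([791.,  24.,  18.]))]
brush True [(0.66, array([ 63., 241.]), array([ 205., -267.,   18.])), (0.57, array([275.,  66.]), array([429., -70.,  18.]))]
```

View pics/w6.png

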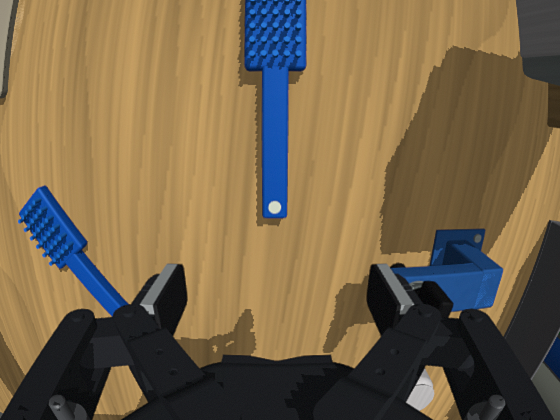

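The brush lies crosswise on the free bench, with its handle end dot at (275,207) and its neck at (276,70). Before regrasping I'll look straight down on the empty clamp with the wrist camera.

```bash
python3 -c "
from h import *
go((565,-325,140),96.5)"
```

```text
clock 18.3 pos [ 440.4 -185.6  132.8] rpy [-179.88   -0.25   96.51] q7 0.84 F [0.1 0.2 0.5] T [-0.01 -0.01 -0.07] w 85.4 gf 0.0
shift [-1.017  0.72  -0.054] turn 0.0
```

Call:
step_arm:
  series:
    - [[0,0,0,-0.2,0.144,-0.01,0],[0,0,0,-0.2,0.144,-0.01,0],[0,0,0,-0.2,0.144,-0.01,0],[0,0,0,-0.2,0.144,-0.01,0],[0,0,0,-0.2,0.144,-0.01,0],[0,0,0,0,0,0,0],[0,0,0,0,0,0,0]]

```text
clock: 19.0
eef_pos: [564.6, -322.8, 139.3]
tool_rot: [-3.139, -0.005, 1.684]
force: [0.9, 0.5, 0.1]
width: 85.5
gripper_force: 0.0
```

```bash
python3 -c "
from h import *
w=shot('wrist','w7.png')
go((433,-110,20),96.8)
print(ray(w,(1,1),True)[0])
for z in (82,):
  for st,P in blobs(w,z,True,(530,680,-300,-180),100):
    print(st)
    for b in range(540,680,8):
      q=P[(P[:,0]>=b)&(P[:,0]<b+3)]
      if len(q): print(b,np.round([q[:,1].min(),q[:,1].max()],1),end=';')
g=(w['img'].max(2)<55).astype(np.uint8)
n,l,st,c=cv2.connectedComponentsWithStats(g)
for i in range(1,n):
  if 100<st[i,4]:
    v,u=np.nonzero(l==i);P=np.array([onz(w,(a,b),132,True)[:2] for a,b in zip(u,v)]).astype(np.float32)
    print(st[i],np.round(P.mean(0)),cv2.minAreaRect(P))
print(ctrl.recognise(w,'knob_a')[:2])
"
```

```text
clock 19.05 pos [ 564.3 -321.7  139.5] rpy [-179.87   -0.32   96.5 ] q7 0.91 F [-0.5  0.7  0.3] T [-0.    0.01  0.03] w 85.4 gf 0.0
shift [ 1.497 -0.708  0.807] turn -0.007
[ 556.30798821 -248.78190004  316.40758512]
[ 316   85  114   72 6670]
588 [-270.  -227.8];596 [-269.  -226.6];604 [-268.6 -226. ];612 [-270.9 -219.4];620 [-270.1 -218.7];628 [-269.  -217.8];636 [-268.6 -217. ];644 [-267.4 -216.1];652 [-266.9 -215.3];660 [-265.6 -218.5];668 [-262.  -218.5];[272  90  27  59 621]
556 [-273.6 -231.4];564 [-272.9 -230.4];[ 280   76   47   90 2570] [ 572. -249.] ((571.166748046875, -250.92184448242188), (25.49521827697754, 51.017539978027344), 5.664790153503418)
[    0    97   560   323 53462] [ 616. -415.] ((575.020263671875, -426.5076904296875), (834.7808227539062, 416.4818420410156), 6.572340488433838)
[539 211  21  47 662] [ 787. -301.] ((791.2282104492188, -300.9656982421875), (27.428422927856445, 47.50285720825195), 75.11481475830078)
[528 280  32  31 205] [ 811. -357.] ((813.9408569335938, -358.3444519042969), (4.918977737426758, 77.19023132324219), 66.902099609375)
[504 316  41  38 482] [ 809. -401.] ((816.6176147460938, -403.7086486816406), (12.292513847351074, 99.11177825927734), 62.9781608581543)
[{'centre': [305.5, 120.5], 'score': 0.67}]
```

View pics/w7.png

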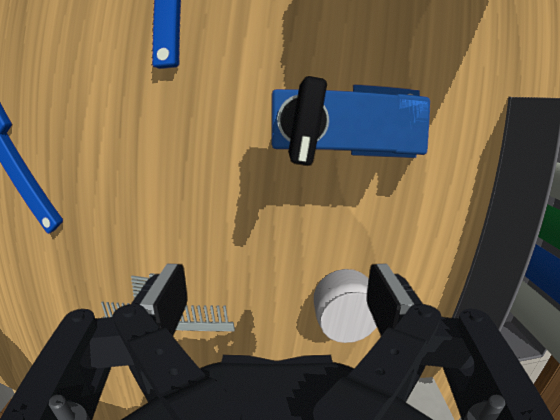

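The clamp is seen from above. Its bridge runs from col 272 (front) to col 430, and the wing runs from (315,79) to its white tip at (302,163), over a disc centred near (303,119). I have no picture views left, so the rest goes by numbers.

```bash
python3 -c "
from h import *
w=shot('wrist')
f=lambda uv,z:np.round(onz(w,uv,z,True),1)
print('wing ends',f((315,79),132),f((302,163),132),'mid',f((308.5,121),132))
print('disc',f((303,119),90),'front',f((272.5,121),82),'L',f((272.5,91),82),f((272.5,150),82))
for d in ((315,79),(302,163)):pass
print(proj(w,(571,-250.5,132),True),proj(w,(571,-250.5,116),True),proj(w,(571,-250.5,90),True))
"
```

```text
wing ends [ 574.9 -224.9  132. ] [ 573.6 -273.8  132. ] mid [ 574.2 -249.3  132. ]
disc [ 574.4 -248.9   90. ] front [ 553.6 -253.    82. ] L [ 551.1 -231.4   82. ] [ 555.9 -273.9   82. ]
[302.63040217 122.29382582] [300.57904302 121.60979674] [297.85796078 120.70671449]
```

Call:
step_arm:
  series:
    - [[0,0,0,0.2,-0.095,0,0],[0,0,0,0.25,-0.118,0,0],[0,0,0,0.25,-0.118,0,0],[0,0,0,0.25,-0.118,0,0],[0,0,0,0.25,-0.118,0.2,0],[0,0,0,0.2,-0.1,0.2,0],[0,0,0,0.12,-0.06,0.2,0],[0,0,0,0,0,0.1,0],[0,0,0,0,0,0,0],[0,0,0,0,0,0,0]]

```text
clock: 20.15
eef_pos: [431.9, -109.0, 37.8]
tool_rot: [3.141, -0.003, 1.685]
force: [-0.2, -0.6, -0.0]
width: 85.3
gripper_force: 0.0
```

```bash
python3 -c "
from h import *
go((432.6,-106.7,-31),96.8)
w=shot('wrist')
for st,P in blobs(w,18,True,(380,520,-280,80),100):
    for b in range(-135,30,10):
      q=P[(P[:,1]>=b)&(P[:,1]<b+4)]
      if len(q): print(b+2,np.round([q[:,0].min(),q[:,0].max()],1),end=';')
"
```

```text
clock 20.15 pos [ 431.9 -109.    37.8] rpy [179.97  -0.19  96.53] q7 0.84 F [-0.2 -0.6 -0. ] T [ 0.03 -0.04 -0.03] w 85.3 gf 0.0
shift [0.013 0.006 0.459] turn -0.006
-133 [423.9 446.6];-123 [422.9 445.3];-113 [422.  444.6];-103 [420.3 443.3];-93 [419.3 442.6];-83 [418.3 441.4];-73 [402.4 440.6];-63 [400.9 454.9];-53 [399.3 453.6];-43 [398.4 452.7];-33 [397.3 451.5];-23 [396.3 450.2];-13 [395.1 449.5];-3 [394.  448.4];7 [392.8 447.3];17 [411.9 445.6];
```

Call:
step_arm:
  series:
    - [[0,0,-0.005,0.013,0.006,0.12,0],[0,0,0,0,0,0.12,0],[0,0,0,0,0,0.1,0],[0,0,0,0,0,0.06,0],[0,0,0,0,0,0.04,0],[0,0,0,0,0,0.015,0],[0,0,0,0,0,0,0]]

```text
clock: 20.9
eef_pos: [433.1, -106.9, -30.5]
tool_rot: [3.14, -0.003, 1.688]
force: [0.0, 0.1, 0.1]
width: 85.6
gripper_force: 0.0
```

Call:
step_arm:
  series:
    - [[0,0,0,0,0,0,1],[0,0,0,0,0,0,1],[0,0,0,0,0,0,1],[0,0,0,0,0,0,1],[0,0,0,0,0,0,1],[0,0,0,0,0,0,1],[0,0,0,0,0,0,1],[0,0,0,0,0,-0.013,1],[0,0,0,0,0,0,1]]

```text
clock: 21.8
eef_pos: [432.4, -106.6, -28.9]
tool_rot: [-3.142, -0.003, 1.689]
force: [-0.1, 0.3, -1.1]
width: 22.4
gripper_force: 58.8
```

```bash
python3 -c "
from h import *
go((564.8,-168.3,-28),96.5)"
```

```text
clock 21.8 pos [ 432.4 -106.6  -28.9] rpy [-180.     -0.2    96.76] q7 1.33 F [-0.1  0.3 -1.1] T [-0.12  0.03  0.  ] w 22.4 gf 58.8
shift [-0.512  0.828 -0.008] turn 0.006
```

Call:
step_arm:
  series:
    - [[0,0,0,-0.05,0.08,0,1],[0,0,0,-0.07,0.115,0,1],[0,0,0,-0.08,0.13,0,1],[0,0,0,-0.08,0.13,0,1],[0,0,0,-0.06,0.1,0,1],[0,0,0,-0.04,0.06,0,1],[0,0,0,0,0,0,1]]

```text
clock: 22.5
eef_pos: [531.6, -153.0, -29.5]
tool_rot: [3.141, -0.002, 1.689]
force: [-1.7, 0.5, -1.3]
width: 22.4
gripper_force: 58.9
```

```bash
python3 -c "
from h import *
go((564.8,-168.3,-28.5),96.5)"
```

```text
clock 22.5 pos [ 531.6 -153.   -29.5] rpy [ 1.7996e+02 -1.4000e-01  9.6780e+01] q7 1.17 F [-1.7  0.5 -1.3] T [-0.13  0.04  0.06] w 22.4 gf 58.9
shift [-0.128  0.207 -0.007] turn 0.006
```

Call:
step_arm:
  series:
    - [[0,0,0,-0.03,0.05,0,1],[0,0,0,-0.04,0.06,-0.002,1],[0,0,0.005,-0.03,0.05,0,1],[0,0,0,-0.02,0.03,0,1],[0,0,0,-0.008,0.017,0,1],[0,0,0,0,0,0,1]]

```text
clock: 23.1
eef_pos: [564.0, -167.8, -29.1]
tool_rot: [3.142, -0.004, 1.685]
force: [0.5, 0.3, -2.0]
width: 22.3
gripper_force: 59.0
```

```bash
python3 -c "
from h import *
go((564.8,-168.3,-31),96.5)
w=shot('wrist','w8.png');t=shot('top')
for n,p,k in (('w',w,True),('t',t,False)):
  for st,P in blobs(p,18,k,(480,650,-280,20),60):
    print(n,st)
    for b in range(-280,20,12):
      q=P[(P[:,1]>=b)&(P[:,1]<b+4)]
      if len(q): print(b+2,np.round([q[:,0].min(),q[:,0].max()],1),end=';')
"
```

```text
clock 23.1 pos [ 564.  -167.8  -29.1] rpy [180.    -0.21  96.54] q7 1.12 F [ 0.5  0.3 -2. ] T [-0.12  0.02  0.02] w 22.3 gf 59.0
shift [-0.004  0.005  0.013] turn 0.001
w [  209     0   138   361 33089]
-218 [568.  570.1];-206 [556.5 579.6];-194 [555.  578.3];-182 [553.6 577.1];-170 [552.6 575.7];-158 [550.7 574. ];-146 [549.7 573. ];-134 [533.4 571.9];-122 [531.7 585.9];-110 [530.  584.7];-98 [528.9 583.4];-86 [527.7 582.2];-74 [526.3 580.6];-62 [525.  579.6];-50 [524.1 578.1];w [391 338  15  17 115]
-206 [634.  640.7];w [365 367  48  39 271]
-254 [657.1 661.1];-242 [642. 648.];-230 [625.2 635.1];-218 [620.7 622.8];t [344 174  23   9  76]
-278 [569.9 573. ];-266 [566.6 566.6];-254 [563.3 569.5];-242 [563.1 585. ];-230 [562.9 578.6];-218 [559.6 565.9];t [303 180  24  12 108]
-158 [552.4 561.8];-146 [552.3 564.8];-134 [539.7 558.4];-122 [533.3 555.1];-110 [533.1 545.5];-98 [532.9 532.9];
```

Call:
step_arm:
  series:
    - [[0,0,0,0,0.01,0,1],[0,0,0,0,0,0.007,1],[0,0,0,0,0,0.006,1],[0,0,0,0,0,0,1]]

```text
clock: 23.6
eef_pos: [565.3, -167.4, -30.5]
tool_rot: [3.141, -0.004, 1.685]
force: [-1.2, 1.0, 2.1]
width: 22.3
gripper_force: 59.6
```

Call:
step_arm:
  series:
    - [[0,0,0,0,0,0,0.7],[0,0,0,0,0,0,0.6],[0,0,0,0,0,0,0.5],[0,0,0,0,0,0,0.3],[0,0,0,0,0,0,0.3],[0,0,0,0,0,-0.02,0.2],[0,0,0,0,0,-0.05,0.2],[0,0,0,0,0,-0.1,0],[0,0,0,0,0,-0.15,0],[0,0,0,0,0,-0.2,0],[0,0,0,0,0,-0.2,0],[0,0,0,0,0,-0.2,0]]

```text
clock: 24.8
eef_pos: [565.3, -168.3, 109.6]
tool_rot: [3.141, -0.003, 1.684]
force: [1.0, 0.3, -0.0]
width: 85.6
gripper_force: 0.0
```

Call:
step_arm:
  series:
    - [[0,0,0,0,0,-0.2,0],[0,0,0,0,0,-0.2,0],[0,0,0,0,0,0,0],[0,0,0,0,0,0,0]]

```text
clock: 25.2
eef_pos: [565.6, -168.3, 168.5]
tool_rot: [3.139, -0.003, 1.685]
force: [-0.4, 0.3, 0.0]
width: 85.6
gripper_force: 0.0
```

```bash
python3 -c "
from h import *
go((574.5,-249.7,150),88.5)
w=shot('wrist','w9.png');t=shot('top')
for n,p,k in (('w',w,True),('t',t,False)):
  for st,P in blobs(p,18,k,(480,650,-280,20),100):
    print(n,st)
    for b in range(-280,20,12):
      q=P[(P[:,1]>=b)&(P[:,1]<b+4)]
      if len(q): print(b+2,np.round([q[:,0].min(),q[:,0].max()],1),end=';')
"
```

```text
clock 25.2 pos [ 565.6 -168.3  168.5] rpy [179.88  -0.19  96.53] q7 0.92 F [-0.4  0.3  0. ] T [-0.01  0.03 -0.02] w 85.6 gf 0.0
shift [-0.546 -0.003  0.122] turn 0.178
w [  249    64   134   242 12923]
-278 [551.4 687.7];-266 [550.4 686.3];-254 [551.8 684.7];-242 [562.7 693.1];-230 [561.4 691.3];-218 [559.1 690.5];-206 [557.9 689.5];-194 [556.6 579.2];-182 [555.4 577.7];-170 [554.1 577.2];-158 [552.9 575.9];-146 [551.6 574.4];-134 [536.1 572.9];-122 [533.9 586.7];-110 [532.6 586.3];-98 [530.4 584.8];-86 [530.1 583.4];-74 [528.  581.9];-62 [526.4 581.3];-50 [526.1 579. ];
```

The handle lies under the foot: its axis extrapolates to x≈574.1 at the screw axis, against a target of 574.5. Next I'll move over the knob with the fingers across the wing.

Call:
step_arm:
  series:
    - [[0,0,0.178,0,0,0,0],[0,0,0,-0.14,0.02,0,0],[0,0,0,-0.2,0.03,0,0],[0,0,0,-0.2,0.023,0,0],[0,0,0,0,0,0,0],[0,0,0,0,0,0,0]]

```text
clock: 25.9
eef_pos: [573.1, -249.9, 165.5]
tool_rot: [-3.139, -0.004, 1.543]
force: [0.1, -0.2, 0.4]
width: 85.5
gripper_force: 0.0
```

```bash
python3 -c "
from h import *
go((574.5,-249.7,70),88.5)
print(ctrl.read_state()['qpos'].round(2))"
```

```text
clock 25.9 pos [ 573.1 -249.9  165.5] rpy [-179.84   -0.26   88.41] q7 0.89 F [ 0.1 -0.2  0.4] T [ 0.07 -0.03 -0.02] w 85.5 gf 0.0
shift [-0.001  0.011  0.637] turn -0.002
[-0.08  0.76  0.8   1.63 -0.62  1.03  0.89]
```

Call:
step_arm:
  series:
    - [[0,0,0,0,0.01,0.1,0],[0,0,0,0,0,0.15,0],[0,0,0,0,0,0.15,0],[0,0,0,0,0,0.12,0],[0,0,0,0,0,0.08,0],[0,0,0,0,0,0.037,0],[0,0,0,0,0,0,0.5],[0,0,0,0,0,0,0.8],[0,0,0,0,0,0,0.8],[0,0,0,0,0,0,0.9],[0,0,0,0,0,0,1],[0,0,0,0,0,0,1]]

```text
clock: 27.1
eef_pos: [574.9, -249.4, 72.0]
tool_rot: [-3.14, -0.004, 1.544]
force: [-4.0, 0.4, 6.5]
width: 13.1
gripper_force: 59.4
```

Call:
step_arm:
  series:
    - [[0,0,0,0,0,0,1],[0,0,0,0,0,0,1],[0,0,0,0,0,0,1]]

```text
clock: 27.4
eef_pos: [574.8, -249.4, 72.0]
tool_rot: [-3.14, -0.004, 1.544]
force: [-2.3, 1.4, 5.0]
width: 13.0
gripper_force: 59.4
```

```bash
python3 -c "
from h import *
go((574.5,-249.7,70),88.5)"
```

```text
clock 27.4 pos [ 574.8 -249.4   72. ] rpy [-179.93   -0.24   88.47] q7 0.97 F [-2.3  1.4  5. ] T [ 0.24  0.63 -0.1 ] w 13.0 gf 59.4
shift [-0.002 -0.002  0.013] turn -0.001
```

The wing is gripped (13 mm). I'll turn clockwise through the free part first.

Call:
step_arm:
  series:
    - [[0,0,0.06,0,0,0,1],[0,0,0.1,0,0,0,1],[0,0,0.1,0,0,0,1],[0,0,0.1,0,0,0,1],[0,0,0.1,0,0,0,1],[0,0,0.1,0,0,0,1]]

```text
clock: 28.0
eef_pos: [575.5, -249.6, 72.0]
tool_rot: [-3.14, -0.003, 1.103]
force: [-1.9, 0.3, 4.5]
width: 12.9
gripper_force: 58.9
```

```bash
python3 -c "
from h import *
go((574.5,-249.7,70))"
```

```text
clock 28.0 pos [ 575.5 -249.6   72. ] rpy [-1.7991e+02 -1.6000e-01  6.3190e+01] q7 0.61 F [-1.9  0.3  4.5] T [-0.02  0.35  0.3 ] w 12.9 gf 58.9
shift [-0.004 -0.006  0.014] turn 0
```

Call:
step_arm:
  series:
    - [[0,0,0.1,0,0,0,1],[0,0,0.1,0,0,0,1],[0,0,0.1,0,0,0,1],[0,0,0.1,0,0,0,1],[0,0,0.1,0,0,0,1],[0,0,0.1,0,0,0,1]]

```text
clock: 28.6
eef_pos: [576.0, -250.1, 72.0]
tool_rot: [-3.14, -0.002, 0.632]
force: [-0.5, -1.0, 2.6]
width: 12.8
gripper_force: 58.7
```

```bash
python3 -c "
from h import *
go((574.5,-249.7,70))"
```

```text
clock 28.6 pos [ 576.  -250.1   72. ] rpy [-1.7993e+02 -1.0000e-01  3.6190e+01] q7 0.22 F [-0.5 -1.   2.6] T [-0.17  0.08  0.3 ] w 12.8 gf 58.7
shift [-0.007 -0.008  0.014] turn 0
```

Call:
step_arm:
  series:
    - [[0,0,0.1,0,0,0,1],[0,0,0.1,0,0,0,1],[0,0,0.1,0,0,0,1],[0,0,0.1,0,0,0,1]]

```text
clock: 29.0
eef_pos: [576.3, -250.5, 72.0]
tool_rot: [-3.141, -0.001, 0.318]
force: [0.2, -1.2, 2.3]
width: 13.0
gripper_force: 58.6
```

```bash
python3 -c "
from h import *
go((574.5,-249.7,70))"
```

```text
clock 29.0 pos [ 576.3 -250.5   72. ] rpy [-1.7996e+02 -7.0000e-02  1.8190e+01] q7 -0.05 F [ 0.2 -1.2  2.3] T [-0.42 -0.08  0.36] w 13.0 gf 58.6
shift [-0.009 -0.009  0.014] turn 0
```

Call:
step_arm:
  series:
    - [[0,0,0.1,0,0,0,1],[0,0,0.1,0,0,0,1]]

```text
clock: 29.2
eef_pos: [576.3, -250.8, 72.1]
tool_rot: [-3.141, -0.001, 0.16]
force: [-0.3, -1.4, 1.8]
width: 12.7
gripper_force: 58.6
```

```bash
python3 -c "
from h import *
go((574.5,-249.7,70))"
```

```text
clock 29.2 pos [ 576.3 -250.8   72.1] rpy [-1.7998e+02 -7.0000e-02  9.1900e+00] q7 -0.19 F [-0.3 -1.4  1.8] T [-0.58 -0.06  0.36] w 12.7 gf 58.6
shift [-0.011 -0.009  0.014] turn 0
```

Call:
step_arm:
  series:
    - [[0,0,0.1,0,0,0,1],[0,0,0.1,0,0,0,1]]

```text
clock: 29.4
eef_pos: [576.3, -251.1, 72.1]
tool_rot: [-3.142, -0.001, 0.003]
force: [0.1, -3.0, 1.0]
width: 13.1
gripper_force: 58.6
```

```bash
python3 -c "
from h import *
go((574.5,-249.7,70))"
```

```text
clock 29.4 pos [ 576.3 -251.1   72.1] rpy [-1.8e+02 -7.0e-02  1.8e-01] q7 -0.34 F [ 0.1 -3.   1. ] T [-0.62 -0.1   0.35] w 13.1 gf 58.6
shift [-0.012 -0.009  0.014] turn 0
```

Call:
step_arm:
  series:
    - [[0,0,0.1,0,0,0,1],[0,0,0.1,0,0,0,1]]

```text
clock: 29.6
eef_pos: [576.3, -251.3, 72.1]
tool_rot: [3.141, -0.001, -0.154]
force: [-0.0, -2.7, 1.0]
width: 12.9
gripper_force: 58.5
```

```bash
python3 -c "
from h import *
go((574.5,-249.7,70))"
```

```text
clock 29.6 pos [ 576.3 -251.3   72.1] rpy [ 1.7999e+02 -7.0000e-02 -8.8200e+00] q7 -0.48 F [-0.  -2.7  1. ] T [-0.86 -0.12  0.34] w 12.9 gf 58.5
shift [-0.013 -0.009  0.014] turn 0
```

Call:
step_arm:
  series:
    - [[0,0,0.1,0,0,0,1],[0,0,0.1,0,0,0,1]]

```text
clock: 29.8
eef_pos: [576.2, -251.5, 72.1]
tool_rot: [3.141, -0.001, -0.311]
force: [-0.2, -4.0, -0.2]
width: 13.0
gripper_force: 58.5
```

```bash
python3 -c "
from h import *
go((574.5,-249.7,70))"
```

```text
clock 29.8 pos [ 576.2 -251.5   72.1] rpy [ 1.7997e+02 -7.0000e-02 -1.7830e+01] q7 -0.63 F [-0.2 -4.  -0.2] T [-0.85 -0.    0.36] w 13.0 gf 58.5
shift [-0.015 -0.008  0.014] turn 0
```

Call:
step_arm:
  series:
    - [[0,0,0.1,0,0,0,1],[0,0,0.1,0,0,0,1]]

```text
clock: 30.0
eef_pos: [576.1, -251.8, 72.0]
tool_rot: [3.141, -0.001, -0.468]
force: [0.4, -3.7, 1.7]
width: 13.0
gripper_force: 58.5
```

```bash
python3 -c "
from h import *
go((574.5,-249.7,70))"
```

```text
clock 30.0 pos [ 576.1 -251.8   72. ] rpy [ 1.7996e+02 -8.0000e-02 -2.6830e+01] q7 -0.78 F [ 0.4 -3.7  1.7] T [-0.91 -0.03  0.29] w 13.0 gf 58.5
shift [-0.016 -0.007  0.014] turn 0
```

Call:
step_arm:
  series:
    - [[0,0,0.1,0,0,0,1],[0,0,0.1,0,0,0,1]]

```text
clock: 30.2
eef_pos: [576.0, -252.0, 72.1]
tool_rot: [3.141, -0.002, -0.626]
force: [-0.1, -4.6, 0.9]
width: 12.9
gripper_force: 58.5
```

```bash
python3 -c "
from h import *
go((574.5,-249.7,70))"
```

```text
clock 30.2 pos [ 576.  -252.    72.1] rpy [ 1.7995e+02 -9.0000e-02 -3.5840e+01] q7 -0.93 F [-0.1 -4.6  0.9] T [-1.    0.01  0.35] w 12.9 gf 58.5
shift [-0.017 -0.007  0.014] turn 0
```

Call:
step_arm:
  series:
    - [[0,0,0.1,0,0,0,1],[0,0,0.1,0,0,0,1]]

```text
clock: 30.4
eef_pos: [575.8, -252.2, 72.1]
tool_rot: [3.141, -0.002, -0.783]
force: [-1.0, -5.0, 0.6]
width: 13.2
gripper_force: 58.5
```

```bash
python3 -c "
from h import *
go((574.5,-249.7,70))"
```

```text
clock 30.4 pos [ 575.8 -252.2   72.1] rpy [ 1.7994e+02 -1.0000e-01 -4.4850e+01] q7 -1.08 F [-1.  -5.   0.6] T [-1.1   0.06  0.35] w 13.2 gf 58.5
shift [-0.018 -0.006  0.014] turn 0
```

Call:
step_arm:
  series:
    - [[0,0,0.1,0,0,0,1],[0,0,0.1,0,0,0,1]]

```text
clock: 30.6
eef_pos: [575.6, -252.3, 72.1]
tool_rot: [3.141, -0.002, -0.94]
force: [-0.6, -4.7, 0.0]
width: 13.1
gripper_force: 58.5
```

```bash
python3 -c "
from h import *
go((574.5,-249.7,70))"
```

```text
clock 30.6 pos [ 575.6 -252.3   72.1] rpy [ 1.7994e+02 -1.1000e-01 -5.3860e+01] q7 -1.24 F [-0.6 -4.7  0. ] T [-1.15  0.15  0.34] w 13.1 gf 58.5
shift [-0.019 -0.004  0.014] turn 0
```

Call:
step_arm:
  series:
    - [[0,0,0.1,0,0,0,1],[0,0,0.1,0,0,0,1]]

```text
clock: 30.8
eef_pos: [575.4, -252.5, 72.1]
tool_rot: [3.14, -0.002, -1.097]
force: [-2.1, -4.8, 0.1]
width: 12.8
gripper_force: 58.5
```

```bash
python3 -c "
from h import *
go((574.5,-249.7,70))"
```

```text
clock 30.8 pos [ 575.4 -252.5   72.1] rpy [ 1.7994e+02 -1.1000e-01 -6.2870e+01] q7 -1.39 F [-2.1 -4.8  0.1] T [-1.16  0.26  0.29] w 12.8 gf 58.5
shift [-0.019 -0.003  0.014] turn 0
```

Call:
step_arm:
  series:
    - [[0,0,0.1,0,0,0,1],[0,0,0.1,0,0,0,1]]

```text
clock: 31.0
eef_pos: [575.2, -252.5, 72.0]
tool_rot: [3.14, -0.002, -1.255]
force: [-1.8, -5.9, 0.8]
width: 13.0
gripper_force: 58.5
```

```bash
python3 -c "
from h import *
go((574.5,-249.7,70))"
```

```text
clock 31.0 pos [ 575.2 -252.5   72. ] rpy [ 1.7993e+02 -1.1000e-01 -7.1880e+01] q7 -1.55 F [-1.8 -5.9  0.8] T [-1.15  0.31  0.33] w 13.0 gf 58.5
shift [-0.019 -0.002  0.014] turn 0
```

Call:
step_arm:
  series:
    - [[0,0,0.1,0,0,0,1],[0,0,0.1,0,0,0,1]]

```text
clock: 31.2
eef_pos: [574.9, -252.6, 72.1]
tool_rot: [3.14, -0.002, -1.412]
force: [-1.8, -5.3, 0.6]
width: 13.0
gripper_force: 58.5
```

```bash
python3 -c "
from h import *
go((574.5,-249.7,70))"
```

```text
clock 31.2 pos [ 574.9 -252.6   72.1] rpy [ 1.7993e+02 -1.2000e-01 -8.0890e+01] q7 -1.7 F [-1.8 -5.3  0.6] T [-1.15  0.46  0.36] w 13.0 gf 58.5
shift [-0.02  -0.     0.014] turn 0
```

Call:
step_arm:
  series:
    - [[0,0,0.1,0,0,0,1],[0,0,0.1,0,0,0,1]]

```text
clock: 31.4
eef_pos: [574.7, -252.7, 72.1]
tool_rot: [3.14, -0.002, -1.569]
force: [-1.5, -3.6, 1.4]
width: 13.0
gripper_force: 58.6
```

```bash
python3 -c "
from h import *
go((574.5,-249.7,70))"
```

```text
clock 31.4 pos [ 574.7 -252.7   72.1] rpy [ 1.7993e+02 -1.3000e-01 -8.9900e+01] q7 -1.86 F [-1.5 -3.6  1.4] T [-1.18  0.57  0.32] w 13.0 gf 58.6
shift [-0.02   0.001  0.014] turn 0
```

Call:
step_arm:
  series:
    - [[0,0,0.1,0,0,0,1],[0,0,0.1,0,0,0,1]]

```text
clock: 31.6
eef_pos: [574.4, -252.6, 72.1]
tool_rot: [3.14, -0.002, -1.726]
force: [-3.8, -4.6, 2.5]
width: 12.8
gripper_force: 58.6
```

```bash
python3 -c "
from h import *
go((574.5,-249.7,70))"
```

```text
clock 31.6 pos [ 574.4 -252.6   72.1] rpy [ 1.7993e+02 -1.3000e-01 -9.8910e+01] q7 -2.01 F [-3.8 -4.6  2.5] T [-1.08  0.67  0.33] w 12.8 gf 58.6
shift [-0.019  0.002  0.014] turn 0
```

Call:
step_arm:
  series:
    - [[0,0,0.1,0,0,0,1],[0,0,0.1,0,0,0,1]]

```text
clock: 31.8
eef_pos: [574.2, -252.5, 72.1]
tool_rot: [3.14, -0.002, -1.883]
force: [-3.8, -4.2, 1.8]
width: 12.9
gripper_force: 58.8
```

```bash
python3 -c "
from h import *
go((574.5,-249.7,70))"
```

```text
clock 31.8 pos [ 574.2 -252.5   72.1] rpy [ 1.7992e+02 -1.4000e-01 -1.0789e+02] q7 -2.17 F [-3.8 -4.2  1.8] T [-1.1   0.79  0.47] w 12.9 gf 58.8
shift [-0.019  0.004  0.014] turn 0
```

Touch: the torque rose from 0.33 to 0.47 Nm at a yaw between -99° and -108°. I'll turn 31° more here, then regrip half a turn back because of the last joint's range.

Call:
step_arm:
  series:
    - [[0,0,0.1,0,0,0,1],[0,0,0.1,0,0,0,1],[0,0,0.1,0,0,0,1],[0,0,0.1,0,0,0,1],[0,0,0.1,0,0,0,1],[0,0,0.1,0,0,0,1],[0,0,0.1,0,0,0,1],[0,0,0,0,0,0,1]]

```text
clock: 32.6
eef_pos: [573.5, -252.0, 72.1]
tool_rot: [3.14, -0.003, -2.432]
force: [-5.2, -3.5, 3.4]
width: 13.2
gripper_force: 59.0
```

```bash
python3 -c "
from h import *
go((574.6,-251,112))"
```

```text
clock 32.6 pos [ 573.5 -252.    72.1] rpy [ 1.7991e+02 -1.6000e-01 -1.3934e+02] q7 -2.72 F [-5.2 -3.5  3.4] T [-0.77  1.14  0.07] w 13.2 gf 59.0
shift [-0.009  0.001 -0.266] turn 0
```

Call:
step_arm:
  series:
    - [[0,0,0,0,0,0,0.7],[0,0,0,0,0,0,0.5],[0,0,0,0,0,0,0],[0,0,0,0,0,0,0],[0,0,0,0,0,0,0],[0,0,0,0,0,0,0],[0,0,0,0,0,-0.1,0],[0,0,0,0,0,-0.15,0],[0,0,0,0,0,-0.15,0],[0,0,0,0,0,0,0]]

```text
clock: 33.6
eef_pos: [577.1, -251.5, 135.6]
tool_rot: [-3.138, 0.003, -2.429]
force: [1.3, -0.8, -0.3]
width: 85.8
gripper_force: 0.0
```

```bash
python3 -c "
from h import *
go((574.6,-251,112),40.6)"
```

```text
clock 33.6 pos [ 577.1 -251.5  135.6] rpy [-179.82    0.2  -139.2 ] q7 -2.77 F [ 1.3 -0.8 -0.3] T [-0.04  0.    0.03] w 85.8 gf 0.0
shift [0.011 0.014 0.157] turn -3.996
```

Call:
step_arm:
  series:
    - [[0,0,-0.1,0,0,0,0],[0,0,-0.18,0,0,0,0],[0,0,-0.18,0,0,0,0],[0,0,-0.18,0,0,0,0],[0,0,-0.18,0,0,0,0],[0,0,-0.18,0,0,0,0],[0,0,-0.18,0,0,0,0],[0,0,-0.18,0,0,0,0],[0,0,-0.18,0,0,0,0],[0,0,-0.18,0,0,0,0],[0,0,-0.18,0,0,0,0],[0,0,-0.18,0,0,0,0]]

```text
clock: 34.8
eef_pos: [575.4, -249.4, 131.3]
tool_rot: [-3.14, 0.003, -0.79]
force: [0.2, 0.4, -0.4]
width: 85.8
gripper_force: 0.0
```

Call:
step_arm:
  series:
    - [[0,0,-0.18,0,0,0,0],[0,0,-0.18,0,0,0,0],[0,0,-0.18,0,0,0,0],[0,0,-0.18,0,0,0,0],[0,0,-0.18,0,0,0,0],[0,0,-0.18,0,0,0,0],[0,0,-0.18,0,0,0,0],[0,0,-0.18,0,0,0,0],[0,0,-0.18,0,0,0,0],[0,0,-0.18,0,0,0,0],[0,0,-0.12,0,0,0,0],[0,0,0,0,0,0,0]]

```text
clock: 36.0
eef_pos: [575.3, -249.8, 131.4]
tool_rot: [-3.139, -0.002, 0.712]
force: [0.1, -0.3, 0.1]
width: 85.7
gripper_force: 0.0
```

```bash
python3 -c "
from h import *
go((574.8,-251,71),40.6)
w=shot('wrist','w10.png')
for X in ((574.6,-251,132),): print(proj(w,X,True))
for st,P in blobs(w,18,True,(480,650,-280,20),100):
    print(st)
    for b in range(-280,20,12):
      q=P[(P[:,1]>=b)&(P[:,1]<b+4)]
      if len(q): print(b+2,np.round([q[:,0].min(),q[:,0].max()],1),end=';')
"
```

```text
clock 36.0 pos [ 575.3 -249.8  131.4] rpy [-1.7983e+02 -1.3000e-01  4.0790e+01] q7 -0.16 F [ 0.1 -0.3  0.1] T [ 0.    0.01 -0.  ] w 85.7 gf 0.0
shift [-0.009  0.005  0.403] turn 0.004
[277.90346582 245.15992419]
[   92    58   289   177 17158]
-278 [576.5 686.9];-266 [581.5 698.4];-254 [531.4 697.2];-242 [530.4 696.1];-230 [561.5 694.5];-218 [560.2 693.1];-206 [558.7 691.8];-194 [557.6 582.1];-182 [556.2 580.7];-170 [554.8 579.7];-158 [553.8 578.2];-146 [552.2 576.9];-134 [536.1 587.3];-122 [534.3 589.5];-110 [533.  588.2];-98 [531.8 586.7];-86 [530.4 585.4];-74 [529.1 584.3];-62 [527.7 582.8];-50 [526.9 581.2];
```

Call:
step_arm:
  series:
    - [[0,0,0.004,-0.009,0.005,0.08,0],[0,0,0,0,0,0.1,0],[0,0,0,0,0,0.1,0],[0,0,0,0,0,0.08,0],[0,0,0,0,0,0.04,0],[0,0,0,0,0,0,0.5],[0,0,0,0,0,0,0.8],[0,0,0,0,0,0,0.9],[0,0,0,0,0,0,1],[0,0,0,0,0,0,1],[0,0,0,0,0,0,1],[0,0,0,0,0,0,1]]

```text
clock: 37.25
eef_pos: [575.2, -250.6, 71.9]
tool_rot: [-3.139, -0.003, 0.709]
force: [-2.5, 1.7, 5.3]
width: 13.0
gripper_force: 59.4
```

Call:
step_arm:
  series:
    - [[0,0,0,0,0,0,1],[0,0,0,0,0,0,1]]

```text
clock: 37.45
eef_pos: [575.3, -250.6, 71.9]
tool_rot: [-3.139, -0.003, 0.709]
force: [-1.5, 1.6, 5.3]
width: 12.9
gripper_force: 59.4
```

```bash
python3 -c "
from h import *
go((574.8,-251,71),-15.5)"
```

```text
clock 37.45 pos [ 575.3 -250.6   71.9] rpy [-1.7984e+02 -1.5000e-01  4.0630e+01] q7 -0.13 F [-1.5  1.6  5.3] T [ 0.24  0.32 -0.09] w 12.9 gf 59.4
shift [-0.004  0.     0.006] turn 1.247
```

Call:
step_arm:
  series:
    - [[0,0,0.08,0,0,0,1],[0,0,0.1,0,0,0,1],[0,0,0.1,0,0,0,1],[0,0,0.1,0,0,0,1],[0,0,0.1,0,0,0,1],[0,0,0.1,0,0,0,1]]

```text
clock: 38.05
eef_pos: [575.4, -250.8, 71.9]
tool_rot: [-3.139, -0.001, 0.253]
force: [-1.0, 0.5, 4.5]
width: 12.9
gripper_force: 59.5
```

```bash
python3 -c "
from h import *
go((574.8,-251,71),-15.5)"
```

```text
clock 38.05 pos [ 575.4 -250.8   71.9] rpy [-1.7983e+02 -4.0000e-02  1.4500e+01] q7 -0.47 F [-1.   0.5  4.5] T [0.06 0.31 0.6 ] w 12.9 gf 59.5
shift [-0.004  0.     0.006] turn 0.667
```

Call:
step_arm:
  series:
    - [[0,0,0.1,0,0,0,1],[0,0,0.1,0,0,0,1],[0,0,0.1,0,0,0,1],[0,0,0.1,0,0,0,1],[0,0,0.1,0,0,0,1],[0,0,0.1,0,0,0,1]]

```text
clock: 38.65
eef_pos: [575.3, -251.1, 71.9]
tool_rot: [-3.139, 0.001, -0.218]
force: [-3.0, 0.7, 5.7]
width: 13.2
gripper_force: 59.5
```

```bash
python3 -c "
from h import *
go((574.8,-251,71),-15.5)"
```

```text
clock 38.65 pos [ 575.3 -251.1   71.9] rpy [-1.7986e+02  3.0000e-02 -1.2510e+01] q7 -0.84 F [-3.   0.7  5.7] T [-0.07  0.27  0.59] w 13.2 gf 59.5
shift [-0.004 -0.     0.006] turn 0.067
```

Call:
step_arm:
  series:
    - [[0,0,0.07,0,0,0,1],[0,0,0,0,0,0,1],[0,0,0,0,0,0,0.7],[0,0,0,0,0,0,0.5],[0,0,0,0,0,0,0],[0,0,0,0,0,0,0],[0,0,0,0,0,0,0],[0,0,0,0,0,0,0],[0,0,0,0,0,-0.1,0],[0,0,0,0,0,-0.2,0],[0,0,0,0,0,-0.2,0],[0,0,0,0,0,-0.2,0]]

```text
clock: 39.85
eef_pos: [575.1, -251.4, 178.5]
tool_rot: [-3.139, 0.001, -0.273]
force: [0.7, 0.1, -0.3]
width: 85.1
gripper_force: 0.0
```

Call:
step_arm:
  series:
    - [[0,0,0,0,0,-0.1,0],[0,0,0,0,0,0,0],[0,0,0,0,0,0,0]]

```text
clock: 40.15
eef_pos: [574.9, -250.5, 190.6]
tool_rot: [-3.138, 0.002, -0.272]
force: [0.2, -0.1, 0.6]
width: 85.7
gripper_force: 0.0
```

```bash
python3 -c "
from h import *
w=shot('wrist','w11.png')
go((574.8,-251,71))
for st,P in blobs(w,18,True,(480,680,-280,20),100):
    print(st)
    for b in range(-242,20,16):
      q=P[(P[:,1]>=b)&(P[:,1]<b+4)]
      if len(q): print(b+2,np.round([q[:,0].min(),q[:,0].max()],1),end=';')
"
```

```text
clock 40.2 pos [ 574.5 -250.3  189.9] rpy [-179.76    0.2   -15.61] q7 -0.98 F [-0.6  0.7 -0.2] T [0.01 0.01 0.02] w 85.3 gf 0.0
shift [0.006 0.007 0.793] turn 0
[  118    65   189   194 10573]
-240 [579.7 696.2];-224 [532.9 694.5];-208 [559.4 692.7];-192 [557.3 581.3];-176 [555.6 579.9];-160 [554.2 578.2];-144 [552.2 576.2];-128 [535.1 589.7];-112 [533.4 588.2];-96 [531.9 586.3];-80 [529.1 584.5];-64 [528.1 583. ];-48 [530.1 580.4];
```

The brush is still in place, the clamp is tightened, and the arm is clear, so I'm handing in.

```bash
python3 -c "
from cell import ctrl
print(ctrl.finish_job())"
```

```text
the job is handed in; nothing more can be done
None
```

I pulled the blue brush out, laid it down, regripped it and set its handle under the empty clamp's foot. I then tightened that clamp about a quarter turn past first touch (88–97°), let go, and handed the job in at about 40 s; no verdict came back.

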